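Set a table leg square in the welding jig

TASK

The rod basket was left standing in the welding jig: first hang it by its bail on the hook of the stand. Then push the box-section leg under the wire guard, square and flush into the corner of the two fences, ready for tacking. Do not shift the other things on the bench or tip the basket.

Things in the scene. Friction and masses are not known exactly. Their poses are not given: they have to be found in the camera images.
- jig: Fixed welding jig. Origin at the fence corner at bench height, z up. Base plate 265 x 265 x 10 mm, spanning -225 to +40 mm in x and y. Two steel fences, 30 mm high, 16 mm thick, stand on it: the long one has its face in the plane x=0 (y -160 to +16), the other in the plane y=0 (x -150 to 0). The work area is x<0, y<0.
- guard_corner (a point): Open outer corner of the wire spark guard, at x=-55, y=-155, z=113 mm of the jig, same axes. The guard, a fixed level grille of 6 mm rods, covers jig x -58 to +33, y -158 to +19 mm, underside 100 mm above the base plate, on two posts behind the long fence. It reaches 15 mm past a leg in place on both open sides: reach in with a tool leaning back 30 to 50 degrees.
- jig_corner (a point): The point where both fence faces meet the top of the base plate (10 mm above the bench); same axes as the jig. A leg fully home has its origin at x=-20, y=-70, z=0 mm from here, its long axis along y.
- leg: Loose piece of square steel box section with closed flat ends, 40 x 40 mm and 140 mm long, 0.5 kg or so, lying flat on the jig's base plate. Origin: centre of its underside; y along its length, z up.
- basket: Small open sheet-metal basket with rod stubs, 54 (x) x 110 (y) x 55 mm high, about 0.25 kg, standing on the jig behind the leg, where the leg is to be pushed from. Origin: centre of its underside. A rigid bail of 8 mm round rod rises over it in the plane x=0: level from y=-46 to +46 mm at 140 mm above the origin (rod centre), then down to the basket's two ends.
- bail_mid (a point): Centre of the rod in the middle of the bail's level part, 140 mm above the basket's underside; axes as the basket's.
- hook: Fixed stand: a base plate 130 x 130 x 12 mm, a 24 mm round post 227 mm high at x=+70 mm, and from it a hook of 12 mm round rod that runs towards -x in the plane y=0 and turns up at its end; tip at x=-32 mm, 222 mm high. Origin at bench height below the hook's seat; z up.
- hook_seat (a point): Lowest spot of the hook's upper surface, where a bail comes to rest, 196 mm above the bench; axes as the hook's. A hung bail has its rod centre about 4 mm above this point and runs along the hook's y.
- brush: Bystander: loose hand brush lying on the bench.
- tin: Bystander: closed green tin, 70 mm across and 100 mm high, standing on the bench.
- carton: Bystander: closed carton 100 x 60 x 45 mm on the bench.

How it is judged (in metres and radians):
On the way, in this order (a step that is already met when the one before it is completed fails the run):
1. The basket hangs still and free by its bail in the seat of the hook, let go (x of bail_mid in the frame of hook_seat between -0.018 and 0.018 m and y of bail_mid in the frame of hook_seat between -0.02 and 0.02 m and z of bail_mid in the frame of hook_seat between -0.006 and 0.018 m and angle between basket's own z axis and vertical below 0.3 rad and contact force between basket and hook above 0.8 N and contact force between basket and the fingers below 0.05 N and linear speed of basket below 0.05 m/s), for 0.3 s.
2. After that, the leg lies flat, square and flush against both fences (within 2.5 mm of each, within 0.02 rad, about 1 degree) (x of leg in the frame of jig_corner between -0.0225 and -0.0175 m and y of leg in the frame of jig_corner between -0.0725 and -0.0675 m and angle between the y axis of leg and the y axis of jig_corner, either way round below 0.02 rad and angle between leg's own z axis and vertical below 0.03 rad and z of leg in the frame of jig_corner below 0.003 m and linear speed of leg below 0.01 m/s), for 0.2 s.
At the end, for the whole second after the job is handed in: Basket let go, at rest on the hook by its bail: bail middle within 18 mm of the seat along the hook, 20 mm across it, basket upright within 0.3 rad. Leg at rest, flat on the base plate, long side on the long fence and end on the other, within 2.5 mm of both and 0.02 rad of parallel (all of step 1 and all of step 2); the robot touches nothing.
It fails at once if A bystander (brush, tin or carton) is moved by more than 25 mm (distance of any of brush, tin, carton from where it was at the start of the episode above 0.025 m).
It fails at once if The basket is tipped by more than 45 degrees, which would spill the rods (angle between basket's own z axis and vertical above 0.785 rad).
It also fails if it takes over 72 s, if anything falls off the work surface, if the arm or the gripper's body presses on something with over 40 N, if the wrist force passes 120 N, or if a joint passes its speed limit or range.

ROBOT

A 6-joint arm with a two-finger parallel gripper is mounted at the origin on the work surface. World frame = base frame: x ahead of the robot, y to its left, z up, the work surface at z = 0. Lengths are in m, angles in degrees, forces in N, time in s.
With the tool pointing down it reaches from about 0.4 to 0.825 m from the base axis. Payload 7 kg.
Tool frame: the origin (TCP) lies on the centre line of the jaws, within the pads' length; the fingertips stand 22 mm ahead of it and the grasp point (between the pads) lies 3 mm ahead of it (ctrl.finger_overhang is the distance from the TCP to the fingertips, in m); z points along the fingers, y is the line along which they close (so a half turn about z gives the same grasp; the last joint's range is limited). The gripper opens to 88 mm and grips with 3 to 60 N. Pads are 19 mm wide; open, the fingers measure 130 mm over their backs; the gripper's body (78 mm by 193 mm) begins 47 mm behind the grasp point.
Start: joints at [84.46, 20.546, 0.682, 0, -70.136, -16.507], TCP at [0.253, 0.626, 0.249] pointing down, gripper open.
Joint ranges: [-176.03, 176.03], [-82.01, 121.73], [-58.28, 71.71], [-173.87, 95.51], [-174.79, -0.11], [-173.66, 173.66]. Speed limits (degrees/s): [136.94, 136.94, 172.46, 180, 180, 180].

INTERFACE

Orientations are given as [roll, pitch, yaw] about the fixed x, y, z axes, in that order (R = Rz(yaw) Ry(pitch) Rx(roll)).
In Python, from plant import ctrl gives the robot as it stands. The module is installed in compiled form; this text tells all that it offers.
- The arm moves only by the shell command python3 -m creep 'ROWS'. ROWS is JSON, a list of rows, each an object with "grip": the closure, from 0 (fully open) to 1 (shut); "delta_pos": the shift along the tool's x, y, z scaled (see below), a list of three; "rotation": the turn, a rotation vector about the tool's x, y, z scaled (see below), a list of three. A call has 1 to 5 rows; each row is the pose to reach, as a shift and turn from the pose commanded when the call began, along the tool's axes at that moment; what a row does not reach only later rows make up. The controller multiplies each number of a shift by 10 cm and each number of a turn by pi/2 rad. A row lasts 1/10 s, in which the tool goes at most 50 mm and 8.59 degrees, less where a joint would pass 70% of its speed; a pose out of reach is approached as far as the arm can. A call with a number of a shift or a turn outside -1 to 1 is refused whole. A call with a gripper value outside its range is refused whole. The fingers move at their own pace and stop on an object; the grip force is fixed at half the most. Time passes only in rows, so rows that repeat a pose let the fingers close. It gives the time, the measured TCP pose, the force, the opening and the grip force at its end, in the units of the state.
- ctrl.get_obs(): the state, without advancing time (a new reading comes with each control period).
- ctrl.snapshot(name): name is "scene" or "top" or "wrist"; returns a dict with "color" (420x560x3 uint8, red, green, blue), "intrinsics" (3x3 intrinsics, pixels), "R" (3x3) and "t" (3): a world point X has camera coordinates R X + t. Camera axes: x right, y down, z forward; pixel columns grow to the right and rows downward; lengths in m; the calibration is good to about 2 mm. A picture is of the moment at which its call begins. There is no depth.
- ctrl.close_job(): hands the job in; it is judged then, once.
The state is a dict: "clock": time; "joint_pos": joint angles; "qvel": joint speeds; "tau": joint torques, N m; "tool_pos": TCP position; "orientation": TCP orientation; "force": force on the tool from outside, world axes, zero at the start; "moment": the same for the moment, N m; "opening": finger opening in m; "gripper_force": force on a finger pad.
Only numpy, scipy, OpenCV 4.12 (cv2) and the standard library are available. Lean on these libraries where they do the work, as an engineer would, in place of code of your own. Each camera call takes 0.05 s, during which the arm holds its last target. There are 200 camera calls.

## Working session

There is one attempt and no reset: what is moved stays moved. The work goes in short steps, Python scripts to look and compute and a shell command to move; the robot and the scene stay as the last step left them, time stands still between calls to the robot, and variables do not carry over. Pictures are saved under pics/ and viewed, at most 10 in all, crops included, and the job is handed in when it is done.

```bash
mkdir -p pics
cat > h.py <<'E'
import numpy as np, cv2
from plant import ctrl
from scipy.spatial.transform import Rotation as Ro
def snap(n,f):
    s=ctrl.snapshot(n); cv2.imwrite('pics/'+f,cv2.cvtColor(s['color'],cv2.COLOR_RGB2BGR)); np.savez('pics/'+f[:-4]+'.npz',**s); return s
def load(f): return dict(np.load('pics/'+f+'.npz'))
def ray(s,u,v):
    d=s['R'].T@np.linalg.inv(s['intrinsics'])@np.array([u,v,1.]); return -s['R'].T@s['t'],d
def onz(s,u,v,z):
    c,d=ray(s,u,v); return c+d*(z-c[2])/d[2]
def tri(vs):
    A=np.zeros((3,3));b=np.zeros(3)
    for s,u,v in vs:
        c,d=ray(s,u,v); d=d/np.linalg.norm(d); P=np.eye(3)-np.outer(d,d); A+=P;b+=P@c
    return np.linalg.solve(A,b)
def proj(s,X):
    p=s['intrinsics']@(s['R']@np.array(X)+s['t']); return p[:2]/p[2]
E
python3 - <<'E'
from h import *
for n in ("scene","top","wrist"): s=snap(n,n+'0.png')
a=[cv2.imread(f'pics/{n}0.png') for n in("scene","top")]
o=ctrl.get_obs(); print({k:o[k] for k in('clock','tool_pos','orientation','opening','force')})
E
```

```text
{'clock': 0.15, 'tool_pos': array([0.25327491, 0.62533462, 0.24784905]), 'orientation': array([ 1.79929955e+02, -4.58239087e-03, -2.20557375e+01]), 'opening': 0.08750101466973793, 'force': array([ 0.53648346, -0.04327289, -0.50831482])}
```

View pics/scene0.png

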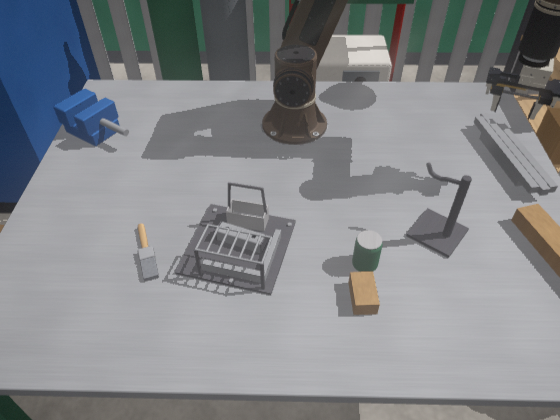

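View pics/top0.png

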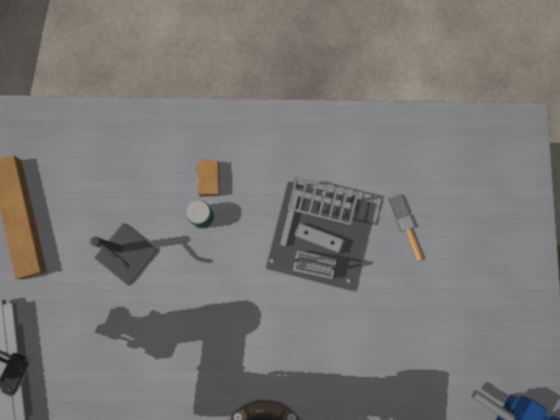

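Scene: jig with guard around (240,245), the basket's bail at (247,187), hook at (440,172), tin (368,250), carton (363,292), brush (147,250). In the top view: basket (315,264), leg (320,237), guard (322,200), hook base (127,253). I'll enlarge these.

Run:
```python
from h import *
def crop(n,x,y,w,h,k): return cv2.resize(cv2.imread(f'pics/{n}0.png')[y:y+h,x:x+w],None,fx=k,fy=k,interpolation=cv2.INTER_CUBIC)
cv2.imwrite('pics/a.png',crop('top',255,170,133,100*1+25,6)[:600]if 0 else crop('top',255,170,133,125,4.8))
cv2.imwrite('pics/b.png',crop('scene',170,170,140,120,5))
a=crop('top',85,220,80,70,5);b=crop('scene',400,150,80,105,5)
c=np.zeros((525,800,3),np.uint8);c[:350,:400]=a;c[:,400:]=b
cv2.imwrite('pics/c.png',c)
for n in('top','scene'):
    s=load(n+'0');print(n,-s['R'].T@s['t'],s['intrinsics'][0,0])
```

```text
top [ 0.40802529 -0.00960577  1.52752969] 524.0616139801695
scene [ 1.44264179 -0.01123641  1.03358747] 481.6216379675777
```

View pics/a.png

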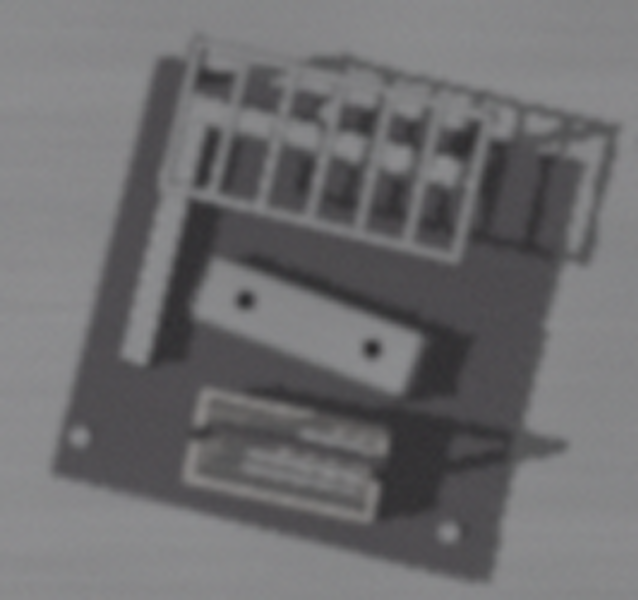

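View pics/b.png

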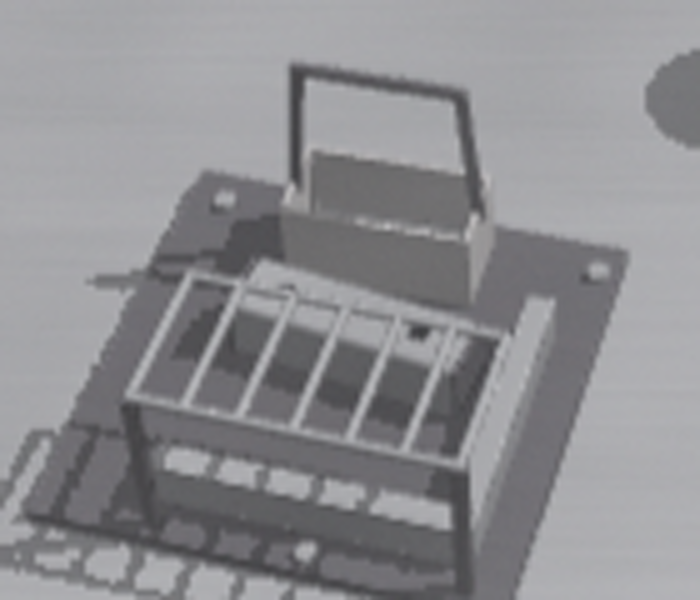

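View pics/c.png

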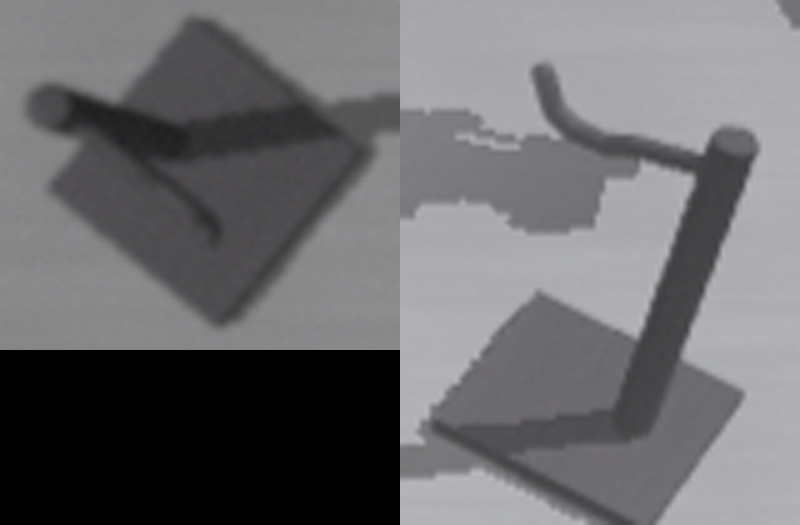

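The crops show: (top crop a) jig plate corners (55,472), (492,578), (160,57); leg top corners (212,257), (425,330), (408,397), (192,318); (scene crop b) bail's level ends (295,68), (465,92); (crop c) hook tip (215,240)/(545,70) and post top (50,105)/(735,143).

```bash
cat > m.py <<'E'
from h import *
T=load('top0');S=load('scene0')
def pa(x,y):return 255+(x+.5)/4.8-.5,170+(y+.5)/4.8-.5
def pb(x,y):return 170+(x+.5)/5-.5,170+(y+.5)/5-.5
def c1(x,y):return 85+(x+.5)/5-.5,220+(y+.5)/5-.5
def c2(x,y):return 400+(x-400+.5)/5-.5,150+(y+.5)/5-.5
yaw=lambda d:np.degrees(np.arctan2(d[1],d[0]))
P=[onz(T,*pa(*p),.01) for p in[(55,472),(492,578),(160,57)]]
print('plate',*[p[:2].round(4) for p in P],yaw(P[2]-P[0]),yaw(P[0]-P[1]),np.linalg.norm(P[0]-P[1]),np.linalg.norm(P[2]-P[0]))
Q=[onz(S,*pb(*p),.01) for p in[(628,255),(203,172),(25,517)]]
print('plate scene',*[p[:2].round(4) for p in Q],yaw(Q[0]-Q[1]))
G=[onz(T,*pa(*p),.113) for p in[(170,188),(459,256)]];print('guard front corners',G,yaw(G[0]-G[1]),np.linalg.norm(G[0]-G[1]))
L=[onz(T,*pa(*p),.05)[:2] for p in[(212,257),(425,330),(408,397),(192,318)]]
H=[onz(T,*pa(*p),.05)[:2] for p in[(245,300),(372,348)]]
print('leg',np.mean(L,0),np.mean(H,0),yaw(H[0]-H[1]),yaw(L[0]-L[1]+L[3]-L[2]))
B=[onz(S,*pb(*p),.15) for p in[(295,68),(465,92)]]
print('bail',B,np.mean(B,0),yaw(B[1]-B[0]),np.linalg.norm(B[1]-B[0]))
B=[onz(T,*pa(*p),.065)[:2] for p in[(200,388),(388,430),(377,520),(186,480)]]
print('bask rim',np.mean(B,0),yaw(B[0]-B[1]+B[3]-B[2]),np.linalg.norm(B[0]-B[1]),np.linalg.norm(B[0]-B[3]))
print('post',onz(T,*c1(50,105),.227),onz(S,*c2(735,143),.227))
print('tip',onz(T,*c1(213,240),.222),onz(S,*c2(544,68),.222))
K=[onz(T,*c1(*p),.012)[:2] for p in[(197,17),(372,152),(222,325),(52,187)]]
print('base',np.mean(K,0),yaw(K[0]-K[1]),yaw(K[3]-K[2]),yaw(K[0]-K[3]))
K=[onz(S,*c2(*p),.012)[:2] for p in[(539,291),(744,394),(655,525),(432,428)]]
print('baseS',K)
for n,p in(('tin',(199,214)),('carton',(208,178))):print(n,onz(T,*p,.07))
E
python3 m.py
```

```text
plate [0.4829 0.0037] [ 0.4232 -0.2583] [ 0.7384 -0.0574] -13.43636272772713 77.14898977013908 0.2686611489956868 0.26267819023997546
plate scene [0.4873 0.0042] [ 0.4237 -0.2516] [ 0.6824 -0.3137] 76.0428480424951
guard front corners [array([ 0.63980156, -0.06042852,  0.113     ]), array([ 0.60284631, -0.22483242,  0.113     ])] 77.33143560515765 0.16850618103992504
leg [ 0.56903985 -0.14540028] [ 0.56985902 -0.14503061] 69.8528420060806 71.06585536485295
bail [array([ 0.48263594, -0.178689  ,  0.15      ]), array([ 0.50002766, -0.08554148,  0.15      ])] [ 0.4913318  -0.13211524  0.15      ] 79.42398930000626 0.09475723854006407
bask rim [ 0.49209088 -0.13154412] 78.52547241699824 0.11173903722576496 0.05396867641477966
post [0.53451057 0.42907734 0.227     ] [0.53770717 0.4267541  0.227     ]
tip [0.46894141 0.34581994 0.222     ] [0.47561419 0.34516378 0.222     ]
base [0.51922194 0.40648434] 53.7200036703642 52.78686629032888 -37.95987022536874
baseS [array([0.42999792, 0.39590959]), array([0.51039017, 0.4967226 ]), array([0.60733398, 0.42518199]), array([0.53954518, 0.31567774])]
tin [0.62857196 0.19385807 0.07      ]
carton [0.73237877 0.17181521 0.07      ]
```

```bash
R3='x'; 
python3 -m creep '[{"grip":0,"delta_pos":[0.84,0.98,-0.1],"rotation":[0,0,0]},{"grip":0,"delta_pos":[0.84,0.98,-0.1],"rotation":[0,0,0]},{"grip":0,"delta_pos":[0.84,0.98,-0.1],"rotation":[0,0,0]}]'
python3 -m creep '[{"grip":0,"delta_pos":[0.84,0.98,-0.1],"rotation":[0,0,0]},{"grip":0,"delta_pos":[0.84,0.98,-0.1],"rotation":[0,0,0]},{"grip":0,"delta_pos":[0.84,0.98,-0.1],"rotation":[0,0,0]}]'
python3 -m creep '[{"grip":0,"delta_pos":[0.84,0.98,-0.1],"rotation":[0,0,0]},{"grip":0,"delta_pos":[0.84,0.98,-0.1],"rotation":[0,0,0]},{"grip":0,"delta_pos":[0.84,0.98,-0.1],"rotation":[0,0,0]}]'
python3 -m creep '[{"grip":0,"delta_pos":[0.84,0.98,0],"rotation":[0,0,0]},{"grip":0,"delta_pos":[0.84,0.98,0],"rotation":[0,0,0]},{"grip":0,"delta_pos":[0.84,0.98,0],"rotation":[0,0,0]}]'
python3 -m creep '[{"grip":0,"delta_pos":[0.84,0.98,0],"rotation":[0,0,0]},{"grip":0,"delta_pos":[0.84,0.98,0],"rotation":[0,0,0]},{"grip":0,"delta_pos":[0.84,0.98,0],"rotation":[0,0,0]}]'
cat >> h.py <<'E'
def go(p,yaw,pts=None,roll=180,pitch=0):
    "print the shift/turn (scaled) from the current pose to world pose"
    o=ctrl.get_obs(); R=Ro.from_euler('xyz',o['orientation'],degrees=True)
    t=Ro.from_euler('xyz',[roll,pitch,yaw],degrees=True)
    print('at',o['tool_pos'].round(4),o['orientation'].round(2),'t',round(o['clock'],2),'open',round(o['opening'],4),'gf',round(o['gripper_force'],1),'F',o['force'].round(1))
    print('shift',(R.inv().apply(np.array(p)-o['tool_pos'])/.1).round(3),'turn',((R.inv()*t).as_rotvec()/(np.pi/2)).round(3))
    print('joints',o['joint_pos'].round(1))
E
python3 -c "
from h import *
go([.4965,-.1075,.24],-101)"
```

```text
clock: 0.45
tool_pos: [0.2949, 0.5004, 0.2585]
orientation: [179.9, -0.0, -22.1]
force: [0.9, 0.8, 1.1]
opening: 0.0875
gripper_force: 0.0
clock: 0.75
tool_pos: [0.3358, 0.3779, 0.2689]
orientation: [180.0, 0.0, -22.1]
force: [0.2, 0.6, 0.3]
opening: 0.0879
gripper_force: 0.0
clock: 1.05
tool_pos: [0.3767, 0.2557, 0.2789]
orientation: [-180.0, 0.0, -22.1]
force: [0.8, 1.6, -0.1]
opening: 0.0874
gripper_force: 0.0
clock: 1.35
tool_pos: [0.4177, 0.1334, 0.2787]
orientation: [-180.0, -0.0, -22.1]
force: [0.2, 0.4, 0.1]
opening: 0.0875
gripper_force: 0.0
clock: 1.65
tool_pos: [0.4589, 0.0111, 0.2786]
orientation: [180.0, -0.0, -22.1]
force: [0.5, 0.6, -0.6]
opening: 0.0875
gripper_force: 0.0
at [0.4589 0.0111 0.2786] [179.99  -0.   -22.12] t 1.65 open 0.0875 gf 0.0 F [ 0.5  0.6 -0.6]
shift [0.795 0.957 0.386] turn [ 0.    -0.     0.876]
joints [ 26.1  -1.5 -22.5   0.  -69.1  41.8]
```

```bash
python3 -m creep '[{"grip":0,"delta_pos":[0.8,0.96,0.1],"rotation":[0,0,0]},{"grip":0,"delta_pos":[0.8,0.96,0.1],"rotation":[0,0,0]},{"grip":0,"delta_pos":[0.8,0.96,0.1],"rotation":[0,0,0]}]' >/dev/null
python3 -m creep '[{"grip":0,"delta_pos":[0,0,0],"rotation":[0,0,0.44]},{"grip":0,"delta_pos":[0,0,0],"rotation":[0,0,0.44]},{"grip":0,"delta_pos":[0,0,0],"rotation":[0,0,0.44]},{"grip":0,"delta_pos":[0,0,0],"rotation":[0,0,0.44]},{"grip":0,"delta_pos":[0,0,0],"rotation":[0,0,0.44]}]' >/dev/null
python3 -m creep '[{"grip":0,"delta_pos":[0,0,0],"rotation":[0,0,0.436]},{"grip":0,"delta_pos":[0,0,0],"rotation":[0,0,0.436]},{"grip":0,"delta_pos":[0,0,0],"rotation":[0,0,0.436]},{"grip":0,"delta_pos":[0,0,0],"rotation":[0,0,0.436]},{"grip":0,"delta_pos":[0,0,0],"rotation":[0,0,0.436]}]' >/dev/null
python3 -c "
from h import *
go([.4965,-.1075,.24],-101)
s=snap('wrist','w1.png')
th=np.radians(79);m=np.array([.4917,-.132,.15]);d=np.array([np.cos(th),np.sin(th),0])
print(proj(s,m-.046*d),proj(s,m),proj(s,m+.046*d))"
```

```text
at [ 0.4966 -0.1052  0.2684] [ 179.97    0.   -101.22] t 2.95 open 0.0875 gf 0.0 F [ 0.1 -0.3 -0.7]
shift [ 0.023 -0.004  0.284] turn [ 0.     0.    -0.002]
joints [ 10.2   3.9 -18.2  -0.  -67.9 -21.4]
[278.23732323 115.55533142] [278.41197441 175.88636075] [278.57056646 230.66996689]
```

View pics/w1.png

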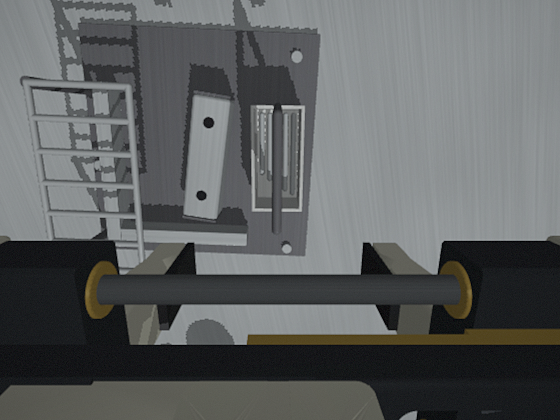

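The wrist view shows the bail running from (278,107) to (277,232), matching my prediction (x 278), centred between the jaws. I'll go down and grip it.

```bash
python3 -m creep '[{"grip":0,"delta_pos":[0.02,0,0.4],"rotation":[0,0,0]},{"grip":0,"delta_pos":[0.02,0,0.8],"rotation":[0,0,0]},{"grip":0.3,"delta_pos":[0.02,0,1.0],"rotation":[0,0,0]},{"grip":0.5,"delta_pos":[0.02,0,1.0],"rotation":[0,0,0]}]' >/dev/null
python3 -m creep '[{"grip":0.5,"delta_pos":[0,0,0.12],"rotation":[0,0,0]},{"grip":0.5,"delta_pos":[0,0,0.12],"rotation":[0,0,0]},{"grip":1,"delta_pos":[0,0,0.12],"rotation":[0,0,0]},{"grip":1,"delta_pos":[0,0,0.12],"rotation":[0,0,0]},{"grip":1,"delta_pos":[0,0,0.12],"rotation":[0,0,0]}]'
python3 -m creep '[{"grip":1,"delta_pos":[0,0,0],"rotation":[0,0,0]},{"grip":1,"delta_pos":[0,0,0],"rotation":[0,0,0]},{"grip":1,"delta_pos":[0,0,0],"rotation":[0,0,0]},{"grip":1,"delta_pos":[0,0,0],"rotation":[0,0,0]}]'
```

```text
clock: 3.9
tool_pos: [0.4969, -0.1071, 0.1573]
orientation: [-179.9, 0.0, -100.9]
force: [0.1, -0.2, 0.2]
opening: 0.0372
gripper_force: 0.0
clock: 4.3
tool_pos: [0.4966, -0.1072, 0.1566]
orientation: [-180.0, 0.0, -100.9]
force: [1.5, 0.8, -2.0]
opening: 0.0068
gripper_force: 30.0
```

```bash
python3 -m creep '[{"grip":1,"delta_pos":[0,0,-0.1],"rotation":[0,0,0]},{"grip":1,"delta_pos":[0,0,-0.25],"rotation":[0,0,0]},{"grip":1,"delta_pos":[0,0,-0.45],"rotation":[0,0,0]},{"grip":1,"delta_pos":[0,0,-0.7],"rotation":[0,0,0]},{"grip":1,"delta_pos":[0,0,-0.9],"rotation":[0,0,0]}]'
python3 -m creep '[{"grip":1,"delta_pos":[0,0,-0.05],"rotation":[0,0,0]},{"grip":1,"delta_pos":[0,0,-0.05],"rotation":[0,0,0]}]'
python3 -c "
from h import *
s=snap('scene','s2.png')
im=cv2.imread('pics/s2.png')[100:300,150:330];cv2.imwrite('pics/d.png',cv2.resize(im,None,fx=3,fy=3))
go([.449-.02,.316+.015,.26],-37.5)"
```

```text
clock: 4.8
tool_pos: [0.4963, -0.1072, 0.2482]
orientation: [-180.0, 0.0, -100.9]
force: [0.6, -0.3, -3.4]
opening: 0.007
gripper_force: 30.0
clock: 5.0
tool_pos: [0.4965, -0.1071, 0.2521]
orientation: [-179.9, 0.0, -100.9]
force: [-0.3, -0.0, -2.5]
opening: 0.0068
gripper_force: 30.0
at [ 0.496  -0.1071  0.251 ] [ 1.7996e+02  2.0000e-02 -1.0090e+02] t 5.05 open 0.0068 gf 30.0 F [ 0.8 -0.2 -2.9]
shift [-4.175  1.487 -0.087] turn [ 0.     0.    -0.704]
joints [ 10.    4.6 -19.8  -0.  -65.7 -20.9]
```

View pics/d.png

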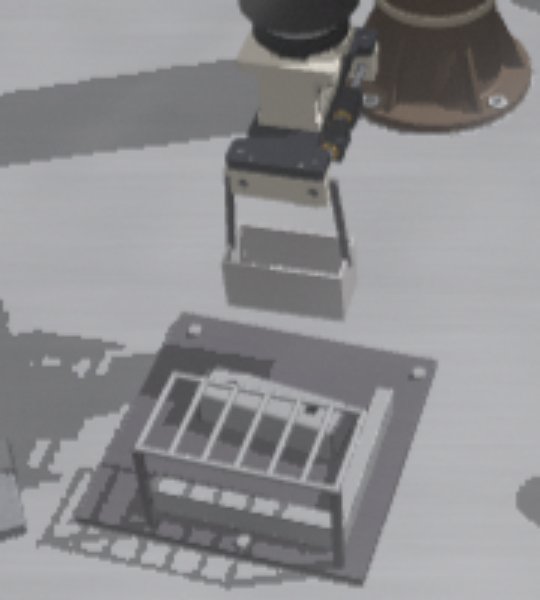

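Basket is lifted level. I'll carry it part of the way and turn it before reaching the hook.

```bash
python3 -m creep '[{"grip":1,"delta_pos":[-0.2,0.1,0],"rotation":[0,0,0]},{"grip":1,"delta_pos":[-0.5,0.25,0],"rotation":[0,0,0]},{"grip":1,"delta_pos":[-0.9,0.4,0],"rotation":[0,0,0]}]' >/dev/null
python3 -m creep '[{"grip":1,"delta_pos":[-0.4,0.2,0],"rotation":[0,0,-0.06]},{"grip":1,"delta_pos":[-0.75,0.35,0],"rotation":[0,0,-0.13]},{"grip":1,"delta_pos":[-0.9,0.45,0],"rotation":[0,0,-0.2]},{"grip":1,"delta_pos":[-1,0.5,0],"rotation":[0,0,-0.27]},{"grip":1,"delta_pos":[-1,0.5,0],"rotation":[0,0,-0.34]}]' >/dev/null
python3 -m creep '[{"grip":1,"delta_pos":[0,0,0],"rotation":[0,0,-0.08]},{"grip":1,"delta_pos":[0,0,0],"rotation":[0,0,-0.16]},{"grip":1,"delta_pos":[0,0,0],"rotation":[0,0,-0.24]},{"grip":1,"delta_pos":[0,0,0],"rotation":[0,0,-0.32]},{"grip":1,"delta_pos":[0,0,0],"rotation":[0,0,-0.364]}]' >/dev/null
python3 -c "
from h import *
go([.4262,.3276,.25],-37.5)"
```

```text
at [0.4432 0.096  0.25  ] [ 1.7985e+02  7.0000e-02 -3.7260e+01] t 6.35 open 0.0069 gf 30.0 F [-0.3  0.6 -2.5]
shift [-1.537 -1.74  -0.003] turn [0.002 0.001 0.003]
joints [ 37.2  -0.8 -25.6  -0.  -65.4  15.5]
```

```bash
python3 -m creep '[{"grip":1,"delta_pos":[-0.2,-0.2,0],"rotation":[0,0,0]},{"grip":1,"delta_pos":[-0.5,-0.5,0],"rotation":[0,0,0]},{"grip":1,"delta_pos":[-0.77,-0.85,0],"rotation":[0,0,0]},{"grip":1,"delta_pos":[-0.77,-0.87,0],"rotation":[0,0,0]}]' >/dev/null
python3 -m creep '[{"grip":1,"delta_pos":[-0.25,-0.3,0],"rotation":[0,0,0]},{"grip":1,"delta_pos":[-0.5,-0.6,0],"rotation":[0,0,0]},{"grip":1,"delta_pos":[-0.7,-0.8,0],"rotation":[0,0,0]},{"grip":1,"delta_pos":[-0.77,-0.87,0],"rotation":[0,0,0]},{"grip":1,"delta_pos":[-0.77,-0.87,0],"rotation":[0,0,0]}]' >/dev/null
python3 -c "
from h import *
go([.4719,.3871,.25],-37.5)
s=snap('scene','s3.png');w=snap('wrist','w3.png')
a=cv2.resize(s['color'][70:260,370:480,::-1],None,fx=3,fy=3)
b=w['color'][:,:,::-1]
c=np.zeros((570,800,3),np.uint8);c[:,:330]=a;c[:353,330:]=cv2.resize(b,(470,353));cv2.imwrite('pics/e.png',c)
"
```

```text
at [0.4271 0.3287 0.2498] [179.82   0.   -37.45] t 7.25 open 0.0065 gf 30.0 F [ 0.1 -0.2 -2.3]
shift [ 0.    -0.736 -0.004] turn [0.002 0.    0.001]
joints [ 58.4   7.8 -16.3  -0.  -66.1  -5.8]
```

View pics/e.png

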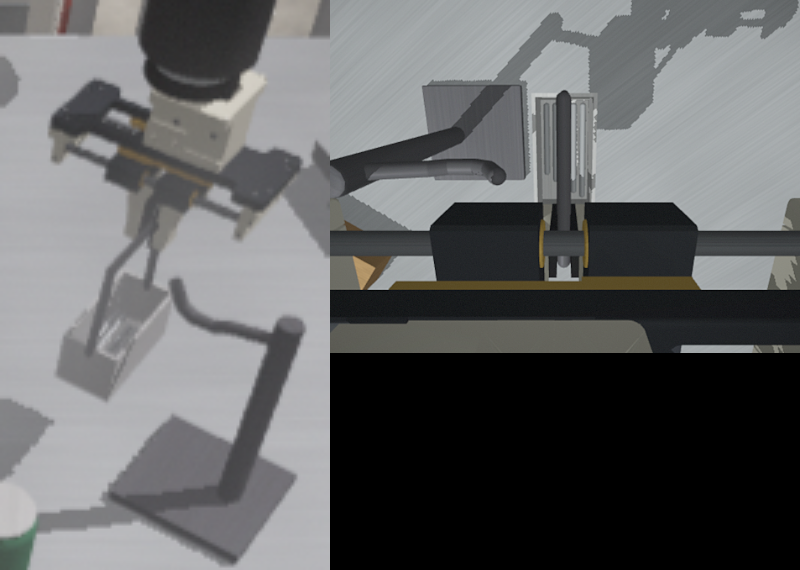

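The wrist half shows the hook tip at about (199,211) in original pixels, level with the bail's middle, so the hook lies along the tool's y. The scene half shows the basket upright in front of the tip. One numeric check with the tip before I go in.

```bash
python3 -c "
from h import *
w=load('w3')
print(onz(w,199,210.6,.218), [0.4719,.3455])
o=ctrl.get_obs();R=Ro.from_euler('xyz',o['orientation'],degrees=True)
m=o['tool_pos']+R.apply([.0253,0,.0066]);print('mid',m,proj(w,m))
u=np.array([np.cos(np.radians(52.5)),np.sin(np.radians(52.5))]);tip=onz(w,199,210.6,.218)[:2]
print('seat from tip',tip+.030*u,'lateral of mid vs tip',np.cross(u,m[:2]-tip))
"
```

```text
[0.47248099 0.34679021 0.218     ] [0.4719, 0.3455]
mid [0.44748506 0.31182596 0.24388244] [279.00220044 223.27824732]
seat from tip [0.49074383 0.37059081] lateral of mid vs tip -0.0014542858346823229<string>:8: DeprecationWarning: Arrays of 2-dimensional vectors are deprecated. Use arrays of 3-dimensional vectors instead. (deprecated in NumPy 2.0)
```

```bash
python3 -m creep '[{"grip":1,"delta_pos":[0,-0.15,0],"rotation":[0,0,0]},{"grip":1,"delta_pos":[0,-0.35,0],"rotation":[0,0,0]},{"grip":1,"delta_pos":[0,-0.55,0],"rotation":[0,0,0]},{"grip":1,"delta_pos":[0,-0.73,0],"rotation":[0,0,0]},{"grip":1,"delta_pos":[0,-0.73,0],"rotation":[0,0,0]}]'
python3 -m creep '[{"grip":1,"delta_pos":[0,0,0.1],"rotation":[0,0,0]},{"grip":1,"delta_pos":[0,0,0.2],"rotation":[0,0,0]},{"grip":1,"delta_pos":[0,0,0.3],"rotation":[0,0,0]},{"grip":1,"delta_pos":[0,0,0.38],"rotation":[0,0,0]},{"grip":1,"delta_pos":[0,0,0.38],"rotation":[0,0,0]}]'
python3 -m creep '[{"grip":1,"delta_pos":[0,0,0.02],"rotation":[0,0,0]},{"grip":1,"delta_pos":[0,0,0.04],"rotation":[0,0,0]},{"grip":1,"delta_pos":[0,0,0.04],"rotation":[0,0,0]}]'
```

```text
clock: 7.85
tool_pos: [0.474, 0.3869, 0.2509]
orientation: [-180.0, -0.0, -37.6]
force: [0.2, -0.9, -2.9]
opening: 0.0066
gripper_force: 30.0
clock: 8.35
tool_pos: [0.4716, 0.3852, 0.2119]
orientation: [179.9, 0.0, -37.5]
force: [0.2, 0.8, -3.2]
opening: 0.0067
gripper_force: 30.0
clock: 8.65
tool_pos: [0.4723, 0.3862, 0.2096]
orientation: [-180.0, 0.0, -37.5]
force: [-0.3, -0.2, -3.1]
opening: 0.0068
gripper_force: 30.0
```

```bash
python3 -m creep '[{"grip":1,"delta_pos":[0,0,0.02],"rotation":[0,0,0]},{"grip":1,"delta_pos":[0,0,0.02],"rotation":[0,0,0]}]'
python3 -m creep '[{"grip":1,"delta_pos":[0,0,0.02],"rotation":[0,0,0]},{"grip":1,"delta_pos":[0,0,0.02],"rotation":[0,0,0]}]'
```

```text
clock: 8.85
tool_pos: [0.4724, 0.3863, 0.2077]
orientation: [-180.0, -0.0, -37.5]
force: [0.6, 1.1, -2.8]
opening: 0.0064
gripper_force: 30.0
clock: 9.05
tool_pos: [0.4725, 0.3865, 0.2064]
orientation: [-179.9, -0.0, -37.5]
force: [-3.1, -0.5, 5.5]
opening: 0.0068
gripper_force: 30.0
```

Seated (force now +5.5 N). Release, opening moderately, then rise.

```bash
python3 -m creep '[{"grip":0.8,"delta_pos":[0,0,0],"rotation":[0,0,0]},{"grip":0.7,"delta_pos":[0,0,0],"rotation":[0,0,0]},{"grip":0.6,"delta_pos":[0,0,0],"rotation":[0,0,0]},{"grip":0.6,"delta_pos":[0,0,0],"rotation":[0,0,0]},{"grip":0.6,"delta_pos":[0,0,0],"rotation":[0,0,0]}]'
python3 -m creep '[{"grip":0.6,"delta_pos":[0,0,-0.15],"rotation":[0,0,0]},{"grip":0.6,"delta_pos":[0,0,-0.4],"rotation":[0,0,0]},{"grip":0.6,"delta_pos":[0,0,-0.7],"rotation":[0,0,0]},{"grip":0.6,"delta_pos":[0,0,-1],"rotation":[0,0,0]},{"grip":0.6,"delta_pos":[0,0,-1],"rotation":[0,0,0]}]'
python3 -c "
from h import *
s=snap('scene','s4.png');w=snap('wrist','w4.png')
a=cv2.resize(s['color'][70:260,370:480,::-1],None,fx=3,fy=3)
b=w['color'][:,:,::-1]
c=np.zeros((570,800,3),np.uint8);c[:,:330]=a;c[:353,330:]=cv2.resize(b,(470,353));cv2.imwrite('pics/f.png',c)
"
```

```text
clock: 9.55
tool_pos: [0.4723, 0.386, 0.2054]
orientation: [180.0, -0.0, -37.5]
force: [-0.3, -1.0, -1.6]
opening: 0.0339
gripper_force: 0.0
clock: 10.05
tool_pos: [0.4738, 0.3873, 0.3105]
orientation: [-179.6, -0.1, -37.5]
force: [0.0, 0.2, -0.2]
opening: 0.0353
gripper_force: 0.0
```

View pics/f.png

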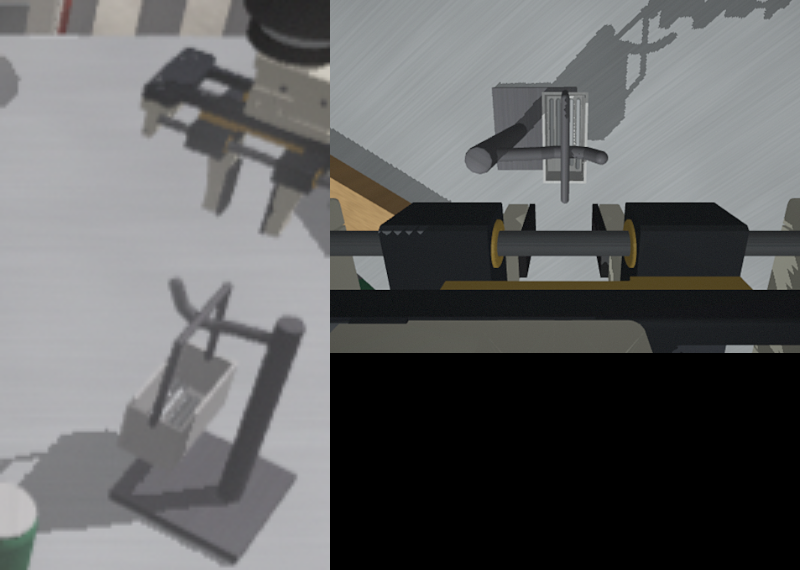

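The basket hangs by its bail in the hook seat (wrist half: bail (565,95)–(565,200) crossed by the hook at y≈155), fingers clear. Next, above the jig, I'll push the leg's near end towards the end fence, with a closed vertical tool out in the open.

```bash
python3 -m creep '[{"grip":0.6,"delta_pos":[0,0,-0.1],"rotation":[0,0,-0.09]},{"grip":0.6,"delta_pos":[0,0,-0.1],"rotation":[0,0,-0.18]},{"grip":0.6,"delta_pos":[0,0,-0.1],"rotation":[0,0,-0.27]},{"grip":0.6,"delta_pos":[0,0,-0.1],"rotation":[0,0,-0.27]}]'
cat >> h.py <<'E'
JO=np.array([.694,-.087]);JY=-13.2
def jw(x,y,z):
    a=np.radians(JY);c,s=np.cos(a),np.sin(a);x,y=x/1e3,y/1e3
    return np.array([JO[0]+c*x-s*y,JO[1]+s*x+c*y,z])
def wj(p):
    a=np.radians(JY);c,s=np.cos(a),np.sin(a);d=np.array(p)[:2]-JO
    return np.array([c*d[0]+s*d[1],-s*d[0]+c*d[1]])*1e3
E
python3 -c "
from h import *
p=jw(-114,-193,.2);print(p);go(p,-13.2)"
```

```text
clock: 10.55
tool_pos: [0.472, 0.3858, 0.3143]
orientation: [179.9, 0.1, -13.1]
force: [0.7, -0.4, 0.1]
opening: 0.0352
gripper_force: 0.0
[ 0.53894029 -0.24886873  0.2       ]
at [0.472  0.3858 0.3143] [ 1.799e+02  5.000e-02 -1.311e+01] t 10.55 open 0.0352 gf 0.0 F [ 0.7 -0.4  0.1]
shift [2.093 6.027 1.151] turn [0.001 0.001 0.001]
joints [ 57.6  12.5  -1.9  -0.  -75.7  19.3]
```

```bash
python3 -m creep '[{"grip":1,"delta_pos":[0.35,1,0.1],"rotation":[0,0,0]},{"grip":1,"delta_pos":[0.35,1,0.1],"rotation":[0,0,0]},{"grip":1,"delta_pos":[0.35,1,0.1],"rotation":[0,0,0]}]' >/dev/null
python3 -m creep '[{"grip":1,"delta_pos":[0.35,1,0.1],"rotation":[0,0,0]},{"grip":1,"delta_pos":[0.35,1,0.1],"rotation":[0,0,0]},{"grip":1,"delta_pos":[0.35,1,0.1],"rotation":[0,0,0]}]' >/dev/null
python3 -m creep '[{"grip":1,"delta_pos":[0.35,1,0.1],"rotation":[0,0,0]},{"grip":1,"delta_pos":[0.35,1,0.1],"rotation":[0,0,0]},{"grip":1,"delta_pos":[0.35,1,0.1],"rotation":[0,0,0]}]' >/dev/null
python3 -m creep '[{"grip":1,"delta_pos":[0.35,1,0.1],"rotation":[0,0,0]},{"grip":1,"delta_pos":[0.35,1,0.1],"rotation":[0,0,0]},{"grip":1,"delta_pos":[0.35,1,0.1],"rotation":[0,0,0]}]' >/dev/null
python3 -m creep '[{"grip":1,"delta_pos":[0.35,1,0.1],"rotation":[0,0,0]},{"grip":1,"delta_pos":[0.35,1,0.1],"rotation":[0,0,0]},{"grip":1,"delta_pos":[0.35,1,0.1],"rotation":[0,0,0]}]' >/dev/null
python3 -m creep '[{"grip":1,"delta_pos":[0.35,1,0.1],"rotation":[0,0,0]},{"grip":1,"delta_pos":[0.35,1,0.1],"rotation":[0,0,0]},{"grip":1,"delta_pos":[0.35,1,0.1],"rotation":[0,0,0]}]' >/dev/null
python3 -c "
from h import *
T=snap('top','t5.png');W=snap('wrist','w5.png')
p=jw(-114,-193,.15);go(p,-13.2)
# leg: bright top in the wrist view; holes dark. refine with plate studs/leg contour
for n,s in(('w',W),('t',T)):
    g=cv2.cvtColor(s['color'],cv2.COLOR_RGB2GRAY);c=proj(s,[.5695,-.1452,.05]);print(n,c)
    m=cv2.inRange(g,130,210);k,l,st,ce=cv2.connectedComponentsWithStats(m)
    for i in range(1,k):
        if 150<st[i,4]<20000 and np.linalg.norm(ce[i]-c)<(60 if n=='w' else 12):
            cs=max(cv2.findContours((l==i).astype(np.uint8),0,2)[0],key=cv2.contourArea)
            bx=cv2.boxPoints(cv2.minAreaRect(cs));P=np.array([onz(s,*b,.05)[:2] for b in bx]);e=[P[j]-P[j-1] for j in range(4)];e=max(e,key=np.linalg.norm)
            print(st[i,4],ce[i],P.mean(0).round(4),'jig',wj(P.mean(0)),np.linalg.norm(e),np.degrees(np.arctan2(e[1],e[0]))%180,[round(np.linalg.norm(P[j]-P[j-1]),4) for j in range(2)])
"
```

```text
at [ 0.5394 -0.2468  0.2543] [ 1.800e+02  1.100e-01 -1.349e+01] t 12.45 open 0.0004 gf 0.0 F [0.2 0.3 0.3]
shift [0.003 0.022 1.043] turn [ 0.     0.001 -0.003]
joints [ -5.7  12.8  -9.4  -0.  -67.9  82.2]
w [176.84135009 182.12482058]
4167 [178.36717063 180.42740581] [ 0.5705 -0.1472] jig [-106.50199272  -86.86272653] 0.13511805366357382 69.43589976100641 [np.float64(0.1351), np.float64(0.0382)]
t [318.91715787 237.22430227]
```

```bash
python3 -m creep '[{"grip":1,"delta_pos":[0,0.03,0.4],"rotation":[0,0,0]},{"grip":1,"delta_pos":[0,0.03,0.8],"rotation":[0,0,0]},{"grip":1,"delta_pos":[0,0.03,1],"rotation":[0,0,0]},{"grip":1,"delta_pos":[0,0.03,1],"rotation":[0,0,0]}]' >/dev/null
python3 -m creep '[{"grip":1,"delta_pos":[0,0,0.4],"rotation":[0,0,0]},{"grip":1,"delta_pos":[0,0,0.8],"rotation":[0,0,0]},{"grip":1,"delta_pos":[0,0,1],"rotation":[0,0,0]},{"grip":1,"delta_pos":[0,0,1.05],"rotation":[0,0,0]},{"grip":1,"delta_pos":[0,0,1.05],"rotation":[0,0,0]}]'
python3 -m creep '[{"grip":1,"delta_pos":[0,-0.04,0],"rotation":[0,0,0]},{"grip":1,"delta_pos":[0,-0.08,0],"rotation":[0,0,0]},{"grip":1,"delta_pos":[0,-0.12,0],"rotation":[0,0,0]},{"grip":1,"delta_pos":[0,-0.16,0],"rotation":[0,0,0]},{"grip":1,"delta_pos":[0,-0.2,0],"rotation":[0,0,0]}]'
python3 -m creep '[{"grip":1,"delta_pos":[0,-0.02,0],"rotation":[0,0,0]},{"grip":1,"delta_pos":[0,-0.04,0],"rotation":[0,0,0]},{"grip":1,"delta_pos":[0,-0.06,0],"rotation":[0,0,0]},{"grip":1,"delta_pos":[0,-0.08,0],"rotation":[0,0,0]}]'
python3 -c "
from h import *
p=jw(-114,-161,.047);go(p,-13.2);print(wj(ctrl.get_obs()['tool_pos']))"
```

```text
clock: 13.35
tool_pos: [0.5437, -0.2291, 0.1563]
orientation: [-180.0, -0.1, -13.2]
force: [-0.5, 0.2, 0.1]
opening: 0.0002
gripper_force: 0.0
clock: 13.75
tool_pos: [0.5452, -0.2216, 0.1555]
orientation: [-180.0, 0.0, -13.2]
force: [-0.1, 0.4, -0.6]
opening: 0.0002
gripper_force: 0.0
at [ 0.5452 -0.2216  0.1555] [-1.800e+02  1.000e-02 -1.324e+01] t 13.75 open 0.0002 gf 0.0 F [-0.1  0.4 -0.6]
shift [ 0.002 -0.041  1.085] turn [-0.  0. -0.]
joints [ -3.1  16.9 -17.7  -0.  -55.4  79.9]
[-114.15816963 -165.07569292]out of range; nothing moved
```

The 1.05 row was refused, so the tool moved along at height with no harm done. Go back and descend.

```bash
python3 -m creep '[{"grip":1,"delta_pos":[0,0.3,0],"rotation":[0,0,0]},{"grip":1,"delta_pos":[0,0.3,0.3],"rotation":[0,0,0]},{"grip":1,"delta_pos":[0,0.3,0.7],"rotation":[0,0,0]},{"grip":1,"delta_pos":[0,0.3,1],"rotation":[0,0,0]},{"grip":1,"delta_pos":[0,0.3,1],"rotation":[0,0,0]}]'
python3 -m creep '[{"grip":1,"delta_pos":[0,-0.04,0.08],"rotation":[0,0,0]},{"grip":1,"delta_pos":[0,-0.08,0.08],"rotation":[0,0,0]},{"grip":1,"delta_pos":[0,-0.12,0.08],"rotation":[0,0,0]},{"grip":1,"delta_pos":[0,-0.16,0.08],"rotation":[0,0,0]},{"grip":1,"delta_pos":[0,-0.2,0.08],"rotation":[0,0,0]}]'
python3 -m creep '[{"grip":1,"delta_pos":[0,-0.02,0],"rotation":[0,0,0]},{"grip":1,"delta_pos":[0,-0.04,0],"rotation":[0,0,0]},{"grip":1,"delta_pos":[0,-0.06,0],"rotation":[0,0,0]},{"grip":1,"delta_pos":[0,-0.08,0],"rotation":[0,0,0]}]'
python3 -c "
from h import *
p=jw(-114,-161,.047);go(p,-13.2);print(wj(ctrl.get_obs()['tool_pos']))"
```

```text
clock: 14.25
tool_pos: [0.5352, -0.2505, 0.0515]
orientation: [180.0, 0.4, -13.3]
force: [-0.7, -0.3, -0.0]
opening: 0.0002
gripper_force: 0.0
clock: 14.75
tool_pos: [0.5436, -0.231, 0.0486]
orientation: [-180.0, -0.1, -13.2]
force: [-0.0, 0.2, -0.6]
opening: 0.0006
gripper_force: 0.2
clock: 15.15
tool_pos: [0.545, -0.2244, 0.0483]
orientation: [180.0, -0.1, -13.2]
force: [-1.9, -5.9, 3.8]
opening: 0.0003
gripper_force: 3.2
at [ 0.545  -0.2244  0.0483] [ 1.7995e+02 -5.0000e-02 -1.3220e+01] t 15.15 open 0.0003 gf 3.2 F [-1.9 -5.9  3.8]
shift [-0.003 -0.068  0.013] turn [ 0.001 -0.001 -0.   ]
joints [ -3.4  24.1 -23.8   0.1 -42.1  80.1]
[-113.71337389 -167.78326133]
```

```bash
python3 -m creep '[{"grip":1,"delta_pos":[0,-0.02,0],"rotation":[0,0,0]},{"grip":1,"delta_pos":[0,-0.04,0],"rotation":[0,0,0]},{"grip":1,"delta_pos":[0,-0.06,0],"rotation":[0,0,0]},{"grip":1,"delta_pos":[0,-0.08,0],"rotation":[0,0,0]}]'
python3 -m creep '[{"grip":1,"delta_pos":[0,-0.02,0],"rotation":[0,0,0]},{"grip":1,"delta_pos":[0,-0.03,0],"rotation":[0,0,0]},{"grip":1,"delta_pos":[0,-0.04,0],"rotation":[0,0,0]}]'
python3 -c "
from h import *
p=jw(-114,-150,.047);go(p,-13.2);print(wj(ctrl.get_obs()['tool_pos']))"
```

```text
clock: 15.55
tool_pos: [0.5468, -0.2167, 0.0483]
orientation: [180.0, -0.1, -13.2]
force: [-1.3, -5.2, 4.3]
opening: 0.0003
gripper_force: 3.3
clock: 15.85
tool_pos: [0.5471, -0.2148, 0.0484]
orientation: [179.8, -0.0, -13.2]
force: [-3.0, -24.0, 2.0]
opening: 0.0007
gripper_force: 11.9
at [ 0.5471 -0.2148  0.0484] [ 1.7981e+02 -1.0000e-02 -1.3220e+01] t 15.85 open 0.0007 gf 11.9 F [ -3. -24.   2.]
shift [-0.002 -0.079  0.014] turn [ 0.002 -0.    -0.   ]
joints [ -2.3  24.  -24.    0.3 -42.   78.8]
[-113.83234719 -157.92095561]
```

```bash
python3 -m creep '[{"grip":1,"delta_pos":[0,-0.01,0],"rotation":[0,0,0]},{"grip":1,"delta_pos":[0,-0.01,0],"rotation":[0,0,0]}]'
python3 -m creep '[{"grip":1,"delta_pos":[0,0.1,0],"rotation":[0,0,0]},{"grip":1,"delta_pos":[0,0.3,0],"rotation":[0,0,0]},{"grip":1,"delta_pos":[0,0.3,-0.3],"rotation":[0,0,0]},{"grip":1,"delta_pos":[0,0.3,-0.7],"rotation":[0,0,0]},{"grip":0.5,"delta_pos":[0,0.3,-1],"rotation":[0,0,0]}]' >/dev/null
python3 -m creep '[{"grip":0.3,"delta_pos":[0,0,-0.4],"rotation":[0,0,0]},{"grip":0,"delta_pos":[0,0,-0.9],"rotation":[0,0,0]},{"grip":0,"delta_pos":[0,0,-1],"rotation":[0,0,0]}]' >/dev/null
cat > leg.py <<'E'
from h import *
import sys
W=snap('wrist',sys.argv[1]);g=cv2.cvtColor(W['color'],cv2.COLOR_RGB2GRAY)
c=proj(W,jw(float(sys.argv[2]),float(sys.argv[3]),.05));print('pred px',c)
m=cv2.inRange(g,130,215);k,l,st,ce=cv2.connectedComponentsWithStats(m)
for i in range(1,k):
    if 500<st[i,4]<20000 and np.linalg.norm(ce[i]-c)<70:
        cs=max(cv2.findContours((l==i).astype(np.uint8),0,2)[0],key=cv2.contourArea)
        P=np.array([onz(W,*b,.05)[:2] for b in cs[:,0]])
        (q,sz,an)=cv2.minAreaRect((P*1e3).astype(np.float32));bx=cv2.boxPoints((q,sz,an));e=max([bx[j]-bx[j-1] for j in range(2)],key=np.linalg.norm)
        print(st[i,4],'jig',wj(np.array(q)/1e3).round(1),'size',np.round(sz,1),'leg y axis rel jig',(np.degrees(np.arctan2(e[1],e[0]))%180-90-JY).round(2))
E
python3 leg.py w6.png -114 -70
python3 -c "
from h import *
go(jw(-180,-70,.2),-13.2)"
```

```text
clock: 16.05
tool_pos: [0.5469, -0.2147, 0.0484]
orientation: [179.8, 0.0, -13.3]
force: [-2.5, -24.1, 2.5]
opening: 0.0004
gripper_force: 12.2
pred px [171.1538249  191.10305321]
at [ 0.5429 -0.2406  0.2532] [-179.98   -0.49  -13.19] t 16.9 open 0.0309 gf 0.0 F [-0.1  0.2  1.5]
shift [-0.684 -1.14   0.526] turn [-0.    -0.005  0.   ]
joints [ -5.   12.5  -9.9   0.1 -67.1  81.8]
```

```bash
cat > holes.py <<'E'
from h import *
import sys
W=load(sys.argv[1]);g=cv2.cvtColor(W['color'],cv2.COLOR_RGB2GRAY)
c=proj(W,jw(float(sys.argv[2]),float(sys.argv[3]),.05))
m=cv2.inRange(g,0,75);k,l,st,ce=cv2.connectedComponentsWithStats(m)
for i in range(1,k):
    if 15<st[i,4]<250 and np.linalg.norm(ce[i]-c)<90:
        print(st[i],ce[i].round(1),'jig',wj(onz(W,*ce[i],.05)).round(1))
m=cv2.inRange(g,130,230);k,l,st,ce=cv2.connectedComponentsWithStats(m)
print(c,[(st[i].tolist(),ce[i].round().tolist()) for i in range(1,k) if 500<st[i,4]<40000])
E
python3 holes.py w5 -106 -87;python3 holes.py w6 -112 -70
```

```text
[164  80  29  23 244] [181.8  94.1] jig [-19.4 -98. ]
[116 166   1  25  25] [116. 178.] jig [-103.1  -21.1]
[136 172  10  10  77] [140.5 176.3] jig [-101.5  -47.3]
[212 181  10   9  75] [216.1 185. ] jig [-111.3 -126.7]
[178.47512606 180.33609201] [([392, 0, 74, 52, 2452], [429.0, 20.0]), ([302, 21, 23, 75, 777], [316.0, 53.0]), ([51, 45, 24, 89, 816], [63.0, 89.0]), ([117, 156, 125, 49, 4168], [178.0, 180.0]), ([27, 305, 113, 40, 3427], [81.0, 321.0]), ([418, 305, 64, 32, 1107], [440.0, 316.0])]
[110 165   1  30  30] [110.  179.5] jig [-101.5   -6.2]
[130 176  10  10  71] [134.5 180.9] jig [-102.9  -32. ]
[205 185  10  10  78] [209.8 189.4] jig [-112.1 -111.5]
[124 198  21  15 206] [133.3 203.9] jig [-128.2  -27.8]
[170.99574119 189.27549074] [([396, 0, 78, 52, 2596], [433.0, 20.0]), ([310, 27, 23, 74, 775], [324.0, 59.0]), ([65, 50, 19, 87, 556], [74.0, 93.0]), ([27, 305, 61, 40, 2115], [57.0, 324.0]), ([235, 305, 87, 30, 2014], [278.0, 320.0])]
```

```bash
python3 -m creep '[{"grip":0,"delta_pos":[-0.3,-0.5,0],"rotation":[0,0,0]},{"grip":0,"delta_pos":[-0.5,-0.9,0],"rotation":[0,0,0]},{"grip":0,"delta_pos":[-0.7,-1,0],"rotation":[0,0,0]},{"grip":0,"delta_pos":[-0.7,-1,0],"rotation":[0,0,0]}]' >/dev/null
python3 -c "
from h import *
go(jw(-178,-71,.12),-13.2,pitch=-45)"
```

```text
at [ 0.4936 -0.1247  0.2472] [-1.7994e+02  4.0000e-02 -1.3080e+01] t 17.3 open 0.0629 gf 0.0 F [ 1.  -0.4 -0.7]
shift [ 0.086 -0.113  1.272] turn [-0.001  0.5    0.001]
joints [  7.9   4.9 -20.   -0.1 -65.2  69. ]
```

```bash
python3 -m creep '[{"grip":0,"delta_pos":[0.08,-0.11,0],"rotation":[0,0.09,0]},{"grip":0,"delta_pos":[0.08,-0.11,0],"rotation":[0,0.18,0]},{"grip":0,"delta_pos":[0.08,-0.11,0],"rotation":[0,0.27,0]},{"grip":0,"delta_pos":[0.08,-0.11,0],"rotation":[0,0.36,0]},{"grip":0,"delta_pos":[0.08,-0.11,0],"rotation":[0,0.45,0]}]' >/dev/null
python3 -m creep '[{"grip":0,"delta_pos":[0,0,0],"rotation":[0,0.05,0]},{"grip":0,"delta_pos":[0,0,0],"rotation":[0,0.05,0]}]' >/dev/null
python3 -c "
from h import *
go(jw(-178,-71,.1),-13.2,pitch=-45)
go(jw(-178,-71,.038),-13.2,pitch=-45)"
```

```text
at [ 0.5217 -0.1339  0.2882] [-179.53  -38.3   -13.49] t 18.0 open 0.0877 gf 0.0 F [ 0.6 -1.  -0. ]
shift [-1.331 -0.128  1.347] turn [-0.003  0.074 -0.003]
joints [  5.6 -13.6 -58.2  53.2 -14.1  22.5]
at [ 0.5217 -0.1339  0.2882] [-179.53  -38.3   -13.49] t 18.0 open 0.0877 gf 0.0 F [ 0.6 -1.  -0. ]
shift [-1.715 -0.124  1.834] turn [-0.003  0.074 -0.003]
joints [  5.6 -13.6 -58.2  53.2 -14.1  22.5]
```

```bash
python3 -m creep '[{"grip":0,"delta_pos":[0,0,0],"rotation":[0,-0.09,0]},{"grip":0,"delta_pos":[0,0,0],"rotation":[0,-0.18,0]},{"grip":0,"delta_pos":[0,0,0],"rotation":[0,-0.2,0]},{"grip":0,"delta_pos":[0,0,0],"rotation":[0,-0.2,0]}]'
python3 -c "
from h import *
go(jw(-172,-71,.12),-13.2,pitch=-20)"
```

```text
clock: 18.4
tool_pos: [0.5219, -0.13, 0.2849]
orientation: [-179.4, -19.6, -13.2]
force: [0.4, 0.5, -0.2]
opening: 0.0879
gripper_force: 0.0
at [ 0.5219 -0.13    0.2849] [-179.39  -19.6   -13.2 ] t 18.4 open 0.0879 gf 0.0 F [ 0.4  0.5 -0.2]
shift [-0.688 -0.086  1.506] turn [-0.007  0.004 -0.   ]
joints [ 12.   -5.3 -32.2  10.8 -45.5  58.5]
```

```bash
python3 -m creep '[{"grip":0,"delta_pos":[-0.2,-0.08,0.3],"rotation":[0,0,0]},{"grip":0,"delta_pos":[-0.4,-0.08,0.7],"rotation":[0,0,0]},{"grip":0,"delta_pos":[-0.6,-0.08,1],"rotation":[0,0,0]},{"grip":0,"delta_pos":[-0.69,-0.08,1],"rotation":[0,0,0]}]'
python3 -c "
from h import *
go(jw(-172,-71,.045),-13.2,pitch=-20)"
```

```text
clock: 18.8
tool_pos: [0.4888, -0.1186, 0.1624]
orientation: [-179.9, -19.4, -13.3]
force: [-1.1, 0.2, 0.2]
opening: 0.0879
gripper_force: 0.0
at [ 0.4888 -0.1186  0.1624] [-179.9   -19.41  -13.3 ] t 18.8 open 0.0879 gf 0.0 F [-1.1  0.2  0.2]
shift [-0.196 -0.065  1.175] turn [-0.001  0.007 -0.001]
joints [ 14.   -1.7 -50.1  20.4 -25.6  45.5]
```

```bash
python3 -m creep '[{"grip":0,"delta_pos":[-0.1,-0.06,0.3],"rotation":[0,0,0]},{"grip":0,"delta_pos":[-0.19,-0.06,0.6],"rotation":[0,0,0]},{"grip":0,"delta_pos":[-0.19,-0.06,0.9],"rotation":[0,0,0]},{"grip":0,"delta_pos":[-0.19,-0.06,0.9],"rotation":[0,0,0]}]'
python3 -c "
from h import *
go(jw(-168,-71,.045),-13.2,pitch=-20)"
```

```text
clock: 19.2
tool_pos: [0.5134, -0.1191, 0.0874]
orientation: [-179.3, -18.7, -13.3]
force: [-0.7, -1.2, -0.8]
opening: 0.0873
gripper_force: 0.0
at [ 0.5134 -0.1191  0.0874] [-179.29  -18.7   -13.29] t 19.2 open 0.0873 gf 0.0 F [-0.7 -1.2 -0.8]
shift [-0.131 -0.01   0.403] turn [-0.007  0.014 -0.001]
joints [  6.7   7.7 -58.   41.6  -8.5  29.7]
```

```bash
python3 -m creep '[{"grip":0,"delta_pos":[0,0,-0.1],"rotation":[0,-0.07,0]},{"grip":0,"delta_pos":[0,0,-0.1],"rotation":[0,-0.14,0]},{"grip":0,"delta_pos":[0,0,-0.1],"rotation":[0,-0.15,0]},{"grip":0,"delta_pos":[0,0,-0.1],"rotation":[0,-0.15,0]}]' >/dev/null
python3 -c "
from h import *
go(jw(-160,-71,.045),-13.2,pitch=-5);print(wj(ctrl.get_obs()['tool_pos']))"
```

```text
at [ 0.512  -0.1139  0.1   ] [-178.8    -5.25  -13.05] t 19.6 open 0.0875 gf 0.0 F [0.8 0.2 0.9]
shift [0.059 0.045 0.557] turn [-0.013 -0.003  0.002]
joints [  9.6  12.4 -33.9   1.5 -38.4  66.3]
[-171.02272774  -67.69446307]
```

```bash
python3 -m creep '[{"grip":0,"delta_pos":[0.01,0.04,0.25],"rotation":[-0.013,0,0]},{"grip":0,"delta_pos":[0.01,0.04,0.45],"rotation":[-0.013,0,0]},{"grip":0,"delta_pos":[0.01,0.04,0.55],"rotation":[-0.013,0,0]},{"grip":0,"delta_pos":[0.01,0.04,0.55],"rotation":[-0.013,0,0]}]' 
python3 -c "
from h import *
print(wj(ctrl.get_obs()['tool_pos']))
go(jw(-114,-71,.045),-13.2,pitch=-5)"
```

```text
clock: 20.0
tool_pos: [0.5129, -0.1221, 0.0423]
orientation: [179.6, -5.2, -13.1]
force: [-0.1, 0.4, -0.6]
opening: 0.0878
gripper_force: 0.0
[-168.30521566  -75.5494536 ]
at [ 0.5129 -0.1221  0.0423] [179.56  -5.21 -13.09] t 20.0 open 0.0878 gf 0.0 F [-0.1  0.4 -0.6]
shift [ 0.543 -0.045  0.022] turn [ 0.005 -0.002  0.001]
joints [  9.6  17.7 -38.2   4.9 -29.5  63.1]
```

```bash
python3 -m creep '[{"grip":0,"delta_pos":[0.08,-0.045,0],"rotation":[0.005,0,0]},{"grip":0,"delta_pos":[0.16,-0.045,0],"rotation":[0.005,0,0]},{"grip":0,"delta_pos":[0.22,-0.045,0],"rotation":[0.005,0,0]},{"grip":0,"delta_pos":[0.28,-0.045,0],"rotation":[0.005,0,0]},{"grip":0,"delta_pos":[0.34,-0.045,0],"rotation":[0.005,0,0]}]' 
python3 -m creep '[{"grip":0,"delta_pos":[0.06,0,0],"rotation":[0,0,0]},{"grip":0,"delta_pos":[0.12,0,0],"rotation":[0,0,0]},{"grip":0,"delta_pos":[0.18,0,0],"rotation":[0,0,0]},{"grip":0,"delta_pos":[0.22,0,0],"rotation":[0,0,0]},{"grip":0,"delta_pos":[0.22,0,0],"rotation":[0,0,0]}]' 
python3 -c "
from h import *
print(wj(ctrl.get_obs()['tool_pos']))
go(jw(-122,-71,.043),-13.2,pitch=-20)
snap('wrist','w7.png')"
python3 holes.py w7 -80 -70
```

```text
clock: 20.5
tool_pos: [0.5477, -0.1256, 0.0462]
orientation: [-179.9, -5.2, -13.1]
force: [-4.0, 0.5, -0.2]
opening: 0.0875
gripper_force: 2.2
clock: 21.0
tool_pos: [0.5693, -0.1306, 0.0477]
orientation: [-180.0, -5.2, -13.1]
force: [-3.5, -1.0, -0.6]
opening: 0.088
gripper_force: 1.5
[-111.4810775   -70.94164979]
at [ 0.5693 -0.1306  0.0477] [-179.95   -5.23  -13.12] t 21.0 open 0.088 gf 1.5 F [-3.5 -1.  -0.6]
shift [-0.109  0.     0.037] turn [-0.001  0.164  0.001]
joints [  7.4  21.5 -30.    3.2 -33.6  66.9]
[275.83511117 214.93715925] [([27, 0, 51, 161, 5382], [52.0, 79.0]), ([157, 0, 49, 32, 1420], [180.0, 15.0]), ([288, 0, 52, 33, 1594], [313.0, 16.0]), ([420, 0, 56, 34, 1716], [447.0, 16.0])]
```

```bash
python3 -m creep '[{"grip":0,"delta_pos":[-0.11,0,0],"rotation":[0,0.08,0]},{"grip":0,"delta_pos":[-0.11,0,0.04],"rotation":[0,0.165,0]},{"grip":0,"delta_pos":[-0.11,0,0.04],"rotation":[0,0.165,0]}]' >/dev/null
python3 -c "
from h import *
print(wj(ctrl.get_obs()['tool_pos']))
go(jw(-92,-71,.043),-13.2,pitch=-20)"
```

```text
[-100.46379752  -92.78594916]
at [ 0.575  -0.1544  0.0661] [178.42 -17.45 -13.27] t 21.35 open 0.0876 gf 0.5 F [ 1.2 -2.8  1.6]
shift [ 0.011 -0.225  0.24 ] turn [ 0.018  0.028 -0.   ]
joints [  3.6  15.8 -49.7  38.6 -10.5  35.7]
```

Near the wrist singularity (j5→0) the tool wandered sideways. I'll fit a small arm model from the logged poses so I can choose a reachable lean.

```bash
cat > kin.py <<'E'
from h import *
from scipy.optimize import least_squares
D=[([84.46,20.546,.682,0,-70.136,-16.507],[.253,.626,.249],[180,0,-22.05]),
([26.1,-1.5,-22.5,0,-69.1,41.8],[.4589,.0111,.2786],[179.99,0,-22.12]),
([10.2,3.9,-18.2,0,-67.9,-21.4],[.4966,-.1052,.2684],[179.97,0,-101.22]),
([10,4.6,-19.8,0,-65.7,-20.9],[.496,-.1071,.251],[179.96,.02,-100.9]),
([37.2,-.8,-25.6,0,-65.4,15.5],[.4432,.096,.25],[179.85,.07,-37.26]),
([58.4,7.8,-16.3,0,-66.1,-5.8],[.4271,.3287,.2498],[179.82,0,-37.45]),
([57.6,12.5,-1.9,0,-75.7,19.3],[.472,.3858,.3143],[179.9,.05,-13.11]),
([-3.1,16.9,-17.7,0,-55.4,79.9],[.5452,-.2216,.1555],[180,0,-13.24]),
([-2.3,24,-24,.3,-42,78.8],[.5471,-.2148,.0484],[179.81,0,-13.22]),
([5.6,-13.6,-58.2,53.2,-14.1,22.5],[.5217,-.1339,.2882],[-179.53,-38.3,-13.49]),
([12,-5.3,-32.2,10.8,-45.5,58.5],[.5219,-.13,.2849],[-179.39,-19.6,-13.2]),
([14,-1.7,-50.1,20.4,-25.6,45.5],[.4888,-.1186,.1624],[-179.9,-19.41,-13.3]),
([6.7,7.7,-58,41.6,-8.5,29.7],[.5134,-.1191,.0874],[-179.29,-18.7,-13.29]),
([7.4,21.5,-30,3.2,-33.6,66.9],[.5693,-.1306,.0477],[-179.95,-5.23,-13.12]),
([3.6,15.8,-49.7,38.6,-10.5,35.7],[.575,-.1544,.0661],[178.42,-17.45,-13.27])]
E=lambda a,x:Ro.from_euler(a,x,degrees=True)
def fk(q,p,s4,s6):
    a0,d,h,L1,L2,e,Lt=p[:7];f=q[1]-q[2]
    R0=E('z',q[0]+p[7])
    x=np.array([a0,d,h])+E('y',q[1]).apply([0,0,L1])+E('y',f).apply([L2,0,e])
    R5=R0*E('y',f)*E('x',s4*q[3])*E('y',-q[4])
    return R0.apply(x)+R5.apply([Lt,0,0]),R5*E('x',s6*q[5])
def res(p,s4,s6,full=0):
    r=[];F=[]
    for q,t,o in D:
        X,R=fk(q,p,s4,s6);F.append(R.inv()*E('xyz',o));r+=list(X-t)
    M=Ro.concatenate(F).mean();
    ro=np.concatenate([(M.inv()*f).as_rotvec() for f in F])
    return (np.array(r),ro,M) if full else np.concatenate([r,.2*ro])
best=None
for s4 in(1,-1):
  for s6 in(1,-1):
    s=least_squares(res,[.05,-.15,.4,.4,.4,.0,.2,0],args=(s4,s6))
    if best is None or s.cost<best[0].cost: best=(s,s4,s6)
s,s4,s6=best;P=s.x
r,ro,M=res(P,s4,s6,1)
def FK(q):
    X,R=fk(q,P,s4,s6);return X,R*M
LO=np.array([-176.03,-82.01,-58.28,-173.87,-174.79,-173.66]);HI=np.array([176.03,121.73,71.71,95.51,-.11,173.66])
def IK(X,R,q0):
    g=lambda q:np.concatenate([(FK(q)[0]-X)*10,(FK(q)[1].inv()*R).as_rotvec()])
    o=least_squares(g,np.clip(q0,LO+.5,HI-.5),bounds=(LO,HI),x_scale=50);return o.x,np.linalg.norm(o.fun)
if __name__=='__main__':
    print(s4,s6,P.round(4),'pos rms mm',1e3*np.sqrt((r**2).mean()),'rot deg',np.degrees(np.sqrt((ro**2).mean())))
    q0=D[-1][0]
    for al in(-60,-40,-20,0,20,40,60,80):
      for th in(40,):
        a=np.radians(JY+al);t=np.radians(th);z=np.array([np.sin(t)*np.cos(a),np.sin(t)*np.sin(a),-np.cos(t)])
        y=np.array([np.sin(a),-np.cos(a),0]);out=[]
        for xt in(-110,-80,-46):
            R=Ro.from_matrix(np.stack([np.cross(y,z),y,z],1));X=jw(xt,-75,.022)-.022*z
            b=min((IK(X,Rk,[5,20,-30,j4,-20,j6]) for Rk in(R,R*E('z',180)) for j4 in(-150,-90,-30,30,85) for j6 in(-120,0,120)),key=lambda o:o[1])
            out.append((round(b[1],3),b[0].round().astype(int).tolist()))
        print(al,th,out)
E
python3 kin.py
```

```text
-1 -1 [ 0.0949 -0.1586  0.2552  0.561   0.3554  0.0316  0.4406 -1.8733] pos rms mm 22.31236257667038 rot deg 0.2155900350678203
-60 40 [(np.float64(0.0), [37, 33, -49, 63, -43, -81]), (np.float64(0.0), [35, 34, -45, 62, -44, -76]), (np.float64(0.0), [32, 35, -40, 61, -45, -71])]
-40 40 [(np.float64(0.091), [37, 30, -58, 81, -38, -83]), (np.float64(0.035), [36, 31, -58, 89, -39, -88]), (np.float64(0.0), [33, 32, -56, 93, -40, -89])]
-20 40 [(np.float64(0.259), [29, 23, -58, 86, -28, -59]), (np.float64(0.203), [28, 25, -58, 96, -30, -67]), (np.float64(0.182), [27, 27, -55, 96, -33, -67])]
0 40 [(np.float64(0.34), [4, 19, -58, -174, -10, 69]), (np.float64(0.291), [2, 21, -58, -174, -16, 71]), (np.float64(0.24), [1, 24, -58, -174, -22, 72])]
20 40 [(np.float64(0.257), [-8, 23, -58, -134, -22, 61]), (np.float64(0.201), [-7, 24, -58, -144, -25, 70]), (np.float64(0.135), [-6, 27, -58, -154, -29, 78])]
40 40 [(np.float64(0.089), [-19, 30, -58, -123, -37, 80]), (np.float64(0.033), [-17, 31, -58, -131, -39, 85]), (np.float64(0.0), [-16, 32, -56, -133, -39, 86])]
60 40 [(np.float64(0.0), [-24, 33, -49, -97, -38, 75]), (np.float64(0.0), [-23, 34, -45, -96, -38, -108]), (np.float64(0.0), [-22, 36, -40, -90, -38, 64])]
80 40 [(np.float64(0.0), [-25, 38, -32, -64, -45, 59]), (np.float64(0.0), [-24, 39, -28, -62, -46, 55]), (np.float64(0.0), [-24, 41, -23, -60, -48, 51])]
```

```bash
python3 - <<'E'
t=open('kin.py').read()
t=t.replace("R5.apply([Lt,0,0]),R5*E('x',s6*q[5])","(R5*E('x',s6*q[5])).apply([Lt,p[8],p[9]]),R5*E('x',s6*q[5])").replace("[.05,-.15,.4,.4,.4,.0,.2,0]","[.05,0,.4,.4,.4,.0,.2,0,0,0]").replace("(40,):","(40,45):")
open('kin.py','w').write(t)
E
python3 kin.py
```

```text
-1 -1 [ 0.0583 -0.1565  0.2779  0.5914  0.3682  0.028   0.4858 -2.6367 -0.0112
  0.0266] pos rms mm 20.08742946806691 rot deg 0.3023434611876048
-60 40 [(np.float64(0.0), [43, 34, -49, 59, -43, -84]), (np.float64(0.0), [40, 35, -46, 59, -44, -80]), (np.float64(0.0), [37, 36, -41, 59, -45, -75])]
-60 45 [(np.float64(0.0), [47, 39, -50, 61, -46, -91]), (np.float64(0.0), [40, 38, -39, 59, -51, 103]), (np.float64(0.0), [41, 40, -42, 61, -49, -82])]
-40 40 [(np.float64(0.009), [43, 30, -58, 85, -40, 90]), (np.float64(0.0), [40, 31, -55, 86, -40, 93]), (np.float64(0.0), [36, 32, -50, 84, -40, 99])]
-40 45 [(np.float64(0.047), [46, 35, -58, 83, -44, 85]), (np.float64(0.0), [44, 36, -58, 89, -45, 82]), (np.float64(0.0), [41, 36, -54, 89, -45, 88])]
-20 40 [(np.float64(0.188), [35, 24, -58, 91, -31, 111]), (np.float64(0.149), [36, 27, -58, 96, -35, 105]), (np.float64(0.138), [32, 28, -54, 96, -34, 110])]
-20 45 [(np.float64(0.256), [39, 27, -58, 88, -35, 108]), (np.float64(0.207), [37, 28, -58, 96, -37, 102]), (np.float64(0.189), [37, 31, -56, 96, -40, 102])]
0 40 [(np.float64(0.31), [6, 18, 
[... 870 characters left out ...]
, -129, -49, -86]), (np.float64(0.0), [-24, 38, -55, -129, -47, -89])]
60 40 [(np.float64(0.0), [-28, 36, -42, -88, -39, -111]), (np.float64(0.0), [-24, 33, -45, -91, -38, 68]), (np.float64(0.0), [-26, 38, -34, -82, -39, -121])]
60 45 [(np.float64(0.0), [-32, 40, -43, -91, -44, -103]), (np.float64(0.0), [-28, 37, -46, -95, -44, 77]), (np.float64(0.0), [-29, 41, -34, -87, -44, -113])]
80 40 [(np.float64(0.0), [-27, 37, -32, -61, -47, 57]), (np.float64(0.0), [-27, 42, -20, -57, -50, -129]), (np.float64(0.0), [-26, 44, -15, -55, -51, -133])]
80 45 [(np.float64(0.0), [-30, 40, -31, -64, -51, 63]), (np.float64(0.0), [-30, 45, -19, -60, -54, -124]), (np.float64(0.0), [-28, 43, -22, -61, -53, 55])]
```

```bash
python3 - <<'E'
t=open('kin.py').read()
t=t.replace("apply([0,0,L1])","apply([p[10],0,L1])").replace("(R5*E('x',s6*q[5])).apply([Lt,p[8],p[9]])","R5.apply([Lt,p[8],p[9]])").replace("[.05,0,.4,.4,.4,.0,.2,0,0,0]","[.05,-.1,.4,.4,.4,.0,.2,0,-.09,0,0]").replace("(40,45):","(40,):")
open('kin.py','w').write(t)
E
python3 kin.py; python3 -c "
import kin;print((1e3*kin.r.reshape(-1,3)).round(0).tolist())"
```

```text
-1 -1 [-3.000e-04  6.000e-04  1.992e-01  6.014e-01  4.641e-01 -3.000e-04
  3.557e-01  1.100e-02 -1.924e-01 -3.000e-04  3.000e-04] pos rms mm 0.2577282567621479 rot deg 0.02824305033184102
-60 40 [(np.float64(0.0), [13, 25, -57, 84, -40, 102]), (np.float64(0.0), [12, 27, -54, 83, -40, 105]), (np.float64(0.0), [11, 29, -50, 82, -40, 108])]
-40 40 [(np.float64(0.183), [8, 22, -58, 91, -34, -62]), (np.float64(0.15), [5, 24, -57, 96, -35, -64]), (np.float64(0.14), [4, 25, -53, 96, -34, -62])]
-20 40 [(np.float64(0.034), [-34, 20, -55, -174, -25, -95]), (np.float64(0.044), [-33, 21, -51, -174, -22, -96]), (np.float64(0.053), [-32, 23, -47, -174, -19, -97])]
0 40 [(np.float64(0.034), [-13, 16, -32, -89, 0, 0]), (np.float64(0.049), [-13, 18, -29, -89, 0, -1]), (np.float64(0.066), [-16, 20, -26, -95, -1, -174])]
20 40 [(np.float64(0.0), [-16, 17, -30, -70, -16, -3]), (np.float64(0.0), [-15, 19, -27, -67, -15, 173]), (np.float64(0.0), [-13, 21, -24, -63, -14, -13])]
40 40 [(np.float64(0.0), [-23, 21, -24, -63, -33, 11]), (np.float64(0.0), [-22, 23, -21, -62, -33, 8]), (np.float64(0.0), [-21, 24, -18, -60, -33, 5])]
60 40 [(np.float64(0.0), [-25, 26, -17, -55, -48, 20]), (np.float64(0.0), [-24, 27, -13, -54, -49, 18]), (np.float64(0.0), [-23, 29, -10, -53, -49, 16])]
80 40 [(np.float64(0.0), [-24, 31, -8, -47, -62, -152]), (np.float64(0.0), [-24, 33, -5, -46, -62, 27]), (np.float64(0.0), [-23, 35, -1, -46, -63, 25])]
[[0.0, -0.0, -0.0], [-1.0, 0.0, -0.0], [0.0, -0.0, 0.0], [0.0, -0.0, 0.0], [0.0, -0.0, 0.0], [0.0, -0.0, -0.0], [-0.0, 0.0, 1.0], [0.0, 0.0, -0.0], [0.0, -0.0, 0.0], [-0.0, 0.0, 0.0], [0.0, -0.0, 0.0], [-0.0, -0.0, -0.0], [0.0, -0.0, 0.0], [0.0, 1.0, 0.0], [-0.0, -0.0, -0.0]]
```

Model fits to 0.3 mm: leaning back towards -x-y (about 25° off the jig's x) is reachable, a pure -x lean isn't. Lift clear and look at the leg.

```bash
python3 -m creep '[{"grip":0.3,"delta_pos":[-0.1,0,-0.1],"rotation":[0,0,0]},{"grip":0.6,"delta_pos":[-0.1,0,-0.4],"rotation":[0,-0.07,0]},{"grip":1,"delta_pos":[-0.1,0,-0.7],"rotation":[0,-0.14,0]},{"grip":1,"delta_pos":[-0.1,0,-1],"rotation":[0,-0.18,0]},{"grip":1,"delta_pos":[-0.1,0,-1],"rotation":[0,-0.18,0]}]' 
python3 -m creep '[{"grip":1,"delta_pos":[-0.2,0.1,-0.4],"rotation":[0,0,0]},{"grip":1,"delta_pos":[-0.3,0.3,-0.5],"rotation":[0,0,0]},{"grip":1,"delta_pos":[-0.3,0.5,-0.6],"rotation":[0,0,0]},{"grip":1,"delta_pos":[-0.3,0.5,-0.6],"rotation":[0,0,0]}]' 
python3 -c "
from h import *
print(wj(ctrl.get_obs()['tool_pos']))
snap('wrist','w8.png')"
python3 holes.py w8 -80 -70
```

```text
clock: 21.85
tool_pos: [0.5399, -0.1424, 0.162]
orientation: [178.6, -1.3, -13.7]
force: [0.8, -1.3, -0.5]
opening: 0.0534
gripper_force: 0.0
clock: 22.25
tool_pos: [0.4961, -0.1848, 0.2213]
orientation: [178.4, -1.4, -13.9]
force: [0.5, 0.7, 0.2]
opening: 0.021
gripper_force: 0.0
[-170.30879071 -140.4060431 ]
[189  19  17  29 221] [195.   35.3] jig [-25.  -75.8]
[116  67   6  21  24] [119.9  76. ] jig [-57.2  -7.7]
[146  85  12  13 126] [151.5  91.5] jig [-70.4 -33.9]
[236  85  12  13 126] [241.6  91.1] jig [ -70.8 -113.9]
[122  89   2  16  16] [122.5  96.5] jig [-74.3  -7.8]
[193.14478882 102.40322123] [([0, 0, 297, 275, 32770], [74.0, 125.0]), ([229, 0, 322, 275, 27603], [425.0, 175.0]), ([431, 0, 129, 41, 2795], [481.0, 14.0]), ([121, 69, 150, 46, 6399], [197.0, 92.0]), ([27, 305, 72, 40, 2584], [63.0, 324.0]), ([242, 305, 73, 30, 1609], [278.0, 321.0]), ([460, 305, 70, 40, 2435], [494.0, 323.0])]
```

```bash
cat > lean.py <<'E'
from kin import *
def LR(al,thx,edge='x'):
    # lean azimuth al (deg from jig +x), projected lean thx against the guard edge
    a=np.radians(al)
    t=np.arctan(np.tan(np.radians(thx))/(np.cos(a) if edge=='x' else np.sin(a)))
    z=np.array([np.sin(t)*np.cos(a),np.sin(t)*np.sin(a),-np.cos(t)])
    e=np.array([0,-1.,0]) if edge=='x' else np.array([1.,0,0])
    y=e-(e@z)*z;y/=np.linalg.norm(y)
    return E('z',JY)*Ro.from_matrix(np.stack([np.cross(y,z),y,z],1)),E('z',JY).apply(z)
def tipgo(xt,yt,zt,al,thx,edge='x',flip=0):
    R,z=LR(al,thx,edge)
    if flip:R=R*E('z',180)
    X=jw(xt,yt,zt)-.022*z;o=ctrl.get_obs();Rc=E('xyz',o['orientation'])
    tip=o['tool_pos']+Rc.apply([0,0,.022])
    print('t',round(o['clock'],2),'tip jig',wj(tip).round(1),tip[2].round(4),'F',o['force'].round(1),'q',o['joint_pos'].round(0))
    print('shift',(Rc.inv().apply(X-o['tool_pos'])/.1).round(3),'turn',((Rc.inv()*R).as_rotvec()/(np.pi/2)).round(3),'IK',[v.round(2) for v in IK(X,R,o['joint_pos'])])
    return R
E
python3 -c "
from lean import *
tipgo(-125,-74,.14,25,42);tipgo(-125,-74,.14,25,42,flip=1);tipgo(-105,-74,.026,25,42);tipgo(-49,-74,.026,25,42)"
```

```text
t 22.3 tip jig [-170.2 -140.4] 0.1982 F [-0.3  0.5 -0.3] q [  2.   7. -22.   2. -60.  73.]
shift [ 0.294 -0.614  0.636] turn [ 0.204  0.449 -0.07 ] IK [array([-13.05,   3.41, -31.29, -53.49, -21.6 , 141.36]), np.float64(0.0)]
t 22.3 tip jig [-170.2 -140.4] 0.1982 F [-0.3  0.5 -0.3] q [  2.   7. -22.   2. -60.  73.]
shift [ 0.294 -0.614  0.636] turn [ 0.664 -0.302  1.789] IK [array([-13.08,   3.42, -31.27, -53.5 , -21.65, -38.61]), np.float64(0.0)]
t 22.3 tip jig [-170.2 -140.4] 0.1982 F [-0.3  0.5 -0.3] q [  2.   7. -22.   2. -60.  73.]
shift [ 0.467 -0.648  1.78 ] turn [ 0.204  0.449 -0.07 ] IK [array([-23.49,  18.56, -28.32, -76.23, -24.11, 173.66]), np.float64(0.04)]
t 22.3 tip jig [-170.2 -140.4] 0.1982 F [-0.3  0.5 -0.3] q [  2.   7. -22.   2. -60.  73.]
shift [ 1.027 -0.656  1.792] turn [ 0.204  0.449 -0.07 ] IK [array([-22.9 ,  22.05, -23.15, -76.97, -24.23, 173.66]), np.float64(0.0)]
```

```bash
python3 -m creep '[{"grip":1,"delta_pos":[0,0,-0.2],"rotation":[0,0,0.4]},{"grip":1,"delta_pos":[0,0,-0.2],"rotation":[0,0,0.4]},{"grip":1,"delta_pos":[0,0,-0.2],"rotation":[0,0,0.4]},{"grip":1,"delta_pos":[0,0,-0.2],"rotation":[0,0,0.4]},{"grip":1,"delta_pos":[0,0,-0.2],"rotation":[0,0,0.4]}]' >/dev/null
python3 -m creep '[{"grip":1,"delta_pos":[0,0,0],"rotation":[0,0,0.4]},{"grip":1,"delta_pos":[0,0,0],"rotation":[0,0,0.4]},{"grip":1,"delta_pos":[0,0,0],"rotation":[0,0,0.4]},{"grip":1,"delta_pos":[0,0,0],"rotation":[0,0,0.4]},{"grip":1,"delta_pos":[0,0,0],"rotation":[0,0,0.4]}]' >/dev/null
python3 -m creep '[{"grip":1,"delta_pos":[0,0,0],"rotation":[0,0,0.4]},{"grip":1,"delta_pos":[0,0,0],"rotation":[0,0,0.4]},{"grip":1,"delta_pos":[0,0,0],"rotation":[0,0,0.4]},{"grip":1,"delta_pos":[0,0,0],"rotation":[0,0,0.4]},{"grip":1,"delta_pos":[0,0,0],"rotation":[0,0,0.4]}]' >/dev/null
python3 -m creep '[{"grip":1,"delta_pos":[0,0,0],"rotation":[0,0,0.4]},{"grip":1,"delta_pos":[0,0,0],"rotation":[0,0,0.4]},{"grip":1,"delta_pos":[0,0,0],"rotation":[0,0,0.4]},{"grip":1,"delta_pos":[0,0,0],"rotation":[0,0,0.4]},{"grip":1,"delta_pos":[0,0,0],"rotation":[0,0,0.4]}]' >/dev/null
python3 -m creep '[{"grip":1,"delta_pos":[0,0,0],"rotation":[0,0,0.4]},{"grip":1,"delta_pos":[0,0,0],"rotation":[0,0,0.4]},{"grip":1,"delta_pos":[0,0,0],"rotation":[0,0,0.4]},{"grip":1,"delta_pos":[0,0,0],"rotation":[0,0,0.4]},{"grip":1,"delta_pos":[0,0,0],"rotation":[0,0,0.4]}]' >/dev/null
python3 -c "
from lean import *
tipgo(-125,-74,.14,25,42,flip=1)"
```

```text
t 24.8 tip jig [-172.1 -139.6] 0.2165 F [-0.  -0.5  1.1] q [   2.    6.  -20.    2.  -63. -107.]
shift [-0.315  0.611  0.818] turn [-0.204 -0.452 -0.067] IK [array([-13.08,   3.42, -31.27, -53.5 , -21.65, -38.61]), np.float64(0.0)]
```

```bash
python3 -m creep '[{"grip":1,"delta_pos":[-0.1,0.2,0],"rotation":[-0.034,-0.075,-0.011]},{"grip":1,"delta_pos":[-0.2,0.4,0],"rotation":[-0.068,-0.15,-0.022]},{"grip":1,"delta_pos":[-0.3,0.6,0.1],"rotation":[-0.1,-0.225,-0.033]},{"grip":1,"delta_pos":[-0.3,0.6,0.2],"rotation":[-0.136,-0.3,-0.045]},{"grip":1,"delta_pos":[-0.3,0.6,0.3],"rotation":[-0.17,-0.375,-0.056]}]' >/dev/null
python3 -c "
from lean import *
tipgo(-125,-74,.14,25,42,flip=1)"
```

```text
t 25.3 tip jig [-130.4  -74.5] 0.1902 F [-1.  -0.3 -1.3] q [  2.  -3. -38. -15. -19. -87.]
shift [ 0.27  -0.109  0.434] turn [-0.035 -0.08  -0.007] IK [array([-13.08,   3.42, -31.27, -53.5 , -21.65, -38.61]), np.float64(0.0)]
```

```bash
python3 -m creep '[{"grip":1,"delta_pos":[0.1,-0.1,0.1],"rotation":[-0.035,-0.08,-0.007]},{"grip":1,"delta_pos":[0.2,-0.1,0.3],"rotation":[-0.035,-0.08,-0.007]},{"grip":1,"delta_pos":[0.27,-0.1,0.43],"rotation":[-0.035,-0.08,-0.007]},{"grip":1,"delta_pos":[0.27,-0.1,0.43],"rotation":[-0.035,-0.08,-0.007]},{"grip":1,"delta_pos":[0.27,-0.1,0.43],"rotation":[-0.035,-0.08,-0.007]}]' >/dev/null
python3 -c "
from lean import *
tipgo(-125,-74,.08,25,42,flip=1);tipgo(-110,-74,.026,25,42,flip=1)"
```

```text
t 25.8 tip jig [-124.7  -73.9] 0.1391 F [-0.  -0.3  0.5] q [-12.   3. -32. -52. -21. -40.]
shift [ 0.395 -0.133  0.42 ] turn [-0.003 -0.003 -0.005] IK [array([-21.17,  10.79, -30.52, -69.61, -24.15, -15.75]), np.float64(0.0)]
t 25.8 tip jig [-124.7  -73.9] 0.1391 F [-0.  -0.3  0.5] q [-12.   3. -32. -52. -21. -40.]
shift [ 0.641 -0.283  0.9  ] turn [-0.003 -0.003 -0.005] IK [array([-27.3 ,  19.04, -29.37, -82.08, -26.67,   2.81]), np.float64(0.0)]
```

```bash
python3 -m creep '[{"grip":1,"delta_pos":[0.2,-0.07,0.2],"rotation":[0,0,0]},{"grip":1,"delta_pos":[0.4,-0.13,0.42],"rotation":[0,0,0]},{"grip":1,"delta_pos":[0.52,-0.2,0.65],"rotation":[0,0,0]},{"grip":1,"delta_pos":[0.64,-0.28,0.9],"rotation":[0,0,0]},{"grip":1,"delta_pos":[0.64,-0.28,0.9],"rotation":[0,0,0]}]' >/dev/null
python3 -c "
from lean import *
tipgo(-110,-74,.026,25,42,flip=1);tipgo(-70,-74,.026,25,42,flip=1);tipgo(-49,-74,.026,25,42,flip=1)"
```

```text
t 26.3 tip jig [-111.6  -73.5] 0.0235 F [-1.5 -0.9 -0.5] q [-27.  19. -29. -81. -26.   1.]
shift [-0.026 -0.002 -0.009] turn [-0.002 -0.007 -0.007] IK [array([-27.3 ,  19.04, -29.37, -82.08, -26.67,   2.81]), np.float64(0.0)]
t 26.3 tip jig [-111.6  -73.5] 0.0235 F [-1.5 -0.9 -0.5] q [-27.  19. -29. -81. -26.   1.]
shift [-0.327 -0.078  0.243] turn [-0.002 -0.007 -0.007] IK [array([-24.59,  21.05, -25.32, -79.31, -25.18,  -2.48]), np.float64(0.0)]
t 26.3 tip jig [-111.6  -73.5] 0.0235 F [-1.5 -0.9 -0.5] q [-27.  19. -29. -81. -26.   1.]
shift [-0.485 -0.118  0.376] turn [-0.002 -0.007 -0.007] IK [array([-23.28,  22.13, -23.2 , -77.65, -24.5 ,  -5.34]), np.float64(0.0)]
```

```bash
python3 -m creep '[{"grip":1,"delta_pos":[-0.1,-0.02,0.055],"rotation":[0,0,0]},{"grip":1,"delta_pos":[-0.175,-0.04,0.115],"rotation":[0,0,0]},{"grip":1,"delta_pos":[-0.25,-0.06,0.18],"rotation":[0,0,0]},{"grip":1,"delta_pos":[-0.325,-0.08,0.245],"rotation":[0,0,0]},{"grip":1,"delta_pos":[-0.36,-0.09,0.275],"rotation":[0,0,0]}]'
python3 -c "
from lean import *
tipgo(-49,-74,.026,25,42,flip=1)
snap('wrist','w9.png')"
python3 holes.py w9 -36 -74
```

```text
clock: 26.8
tool_pos: [0.5986, -0.1478, 0.0454]
orientation: [162.6, 41.5, 166.4]
force: [-24.9, -5.3, 8.1]
opening: 0.0007
gripper_force: 12.6
t 26.8 tip jig [-65.1 -74.6] 0.0296 F [-24.9  -5.3   8.1] q [-23.  21. -25. -77. -24.  -6.]
shift [-0.095 -0.034  0.13 ] turn [-0.003 -0.004 -0.005] IK [array([-23.28,  22.13, -23.2 , -77.65, -24.5 ,  -5.34]), np.float64(0.0)]
[269 305   8  25 200] [272.5 317. ] jig [-26.1 -74.9]
[280 305   8  25 199] [283.5 316.9] jig [-21.1 -67. ]
[277.12517554 311.98856149] [([265, 216, 122, 56, 1952], [332.0, 234.0]), ([25, 245, 129, 29, 1072], [100.0, 263.0]), ([27, 305, 113, 40, 2932], [83.0, 323.0]), ([418, 304, 113, 41, 4328], [473.0, 324.0]), ([1, 382, 383, 38, 12197], [215.0, 401.0]), ([410, 410, 95, 10, 780], [464.0, 415.0])]
```

Run:
```python
from lean import *
T=snap('top','t9.png');S=snap('scene','s9.png');W=load('w9')
o=ctrl.get_obs();print(o['force'].round(1))
c=np.zeros((600,800,3),np.uint8)
c[:360,:400]=cv2.resize(T['color'][180:270,280:380,::-1],(400,360),interpolation=cv2.INTER_CUBIC)
c[:360,400:]=cv2.resize(S['color'][195:285,190:290,::-1],(400,360),interpolation=cv2.INTER_CUBIC)
c[360:,:320]=cv2.resize(W['color'][:,:,::-1],(320,240))
cv2.imwrite('pics/g.png',c)
for n,s,x0,y0,dx in(('top',T,280,180,0),('scene',S,190,195,400)):
    for nm,X in(('home leg top corners',[(-40,0),(-40,-140),(0,-140)]),):
        print(n,nm,[((proj(s,jw(*p,.05))-[x0,y0])*4+[dx,0]).round().tolist() for p in X])
    print('guard edge',[((proj(s,jw(*p,.113))-[x0,y0])*4+[dx,0]).round().tolist() for p in[(-55,16),(-55,-155)]])
```

```text
[-9.3 -4.7 -0.4]
top home leg top corners [[61.0, 109.0], [252.0, 155.0], [265.0, 102.0]]
guard edge [[38.0, 109.0], [282.0, 169.0]]
scene home leg top corners [[695.0, 247.0], [493.0, 206.0], [472.0, 252.0]]
guard edge [[723.0, 171.0], [469.0, 122.0]]
```

View pics/g.png

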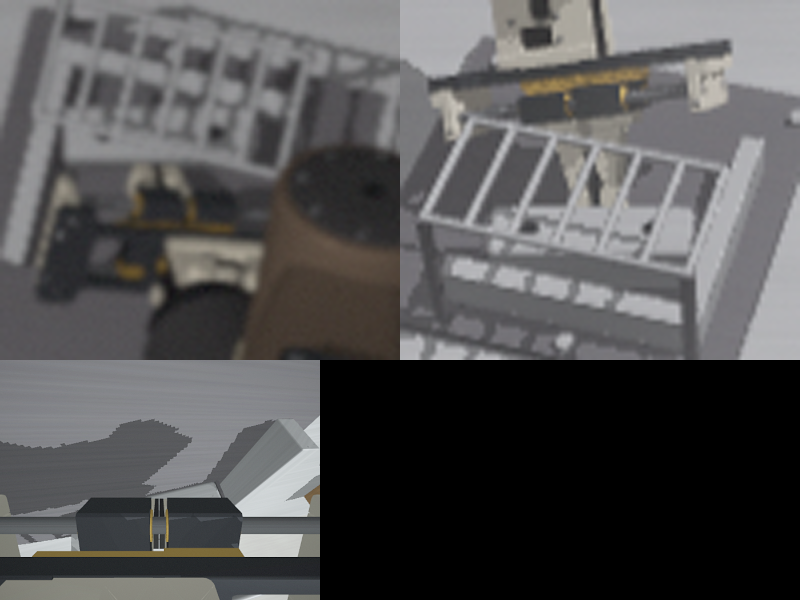

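The last view shows the fingers on the leg, which is partly under the guard: in the scene half its holes are at (530,228) and (648,228), i.e. original (222,252) and (252,252). Check its pose from those.

Run:
```python
from lean import *
S=load('s9');g=cv2.cvtColor(S['color'],cv2.COLOR_RGB2GRAY)
for (u,v) in((222,252),(252,252)):
    w=g[v-4:v+5,u-5:u+6].astype(float);k=np.clip(w.max()*.72-w,0,None);k[w>110]=0
    yy,xx=np.mgrid[v-4:v+5,u-5:u+6];c=(k*xx).sum()/k.sum(),(k*yy).sum()/k.sum()
    print(np.round(c,1),'jig',wj(onz(S,*c,.05)).round(1)); print(g[v-4:v+5,u-5:u+6])
# reference: fence end & plate check
for p in[(-150,0,.04),(-150,16,.04),(-20,-30,.05),(-20,-110,.05)]:print(p,proj(S,jw(*p)).round(1))
o=ctrl.get_obs();R=E('xyz',o['orientation'])
for yy in(-96,-65,65,96):
    X=o['tool_pos']+R.apply([ .039,yy/1e3,-.044]);X2=o['tool_pos']+R.apply([-.039,yy/1e3,-.044]);print(yy,wj(X).round(),X[2].round(3),wj(X2).round(),X2[2].round(3))
```

```text
[221.7 251.2] jig [ -30.5 -112.9]
[[126 128 175 172 133 163 165 165 166 165 174]
 [140 151 184 148 121 120 122 125 124 125 163]
 [161 175 183 130  91  87  98 122 143 128 124]
 [158 187 175 103  73  70  70 115 174 149 144]
 [172 183 139  84  72  70  77 113 174 178 177]
 [171 167 149 131 122 120 126 156 176 178 174]
 [133 143 151 161 168 168 169 173 173 177 160]
 [114 114 134 131 132 139 146 155 162 168 159]
 [128 143 176 166 153 141 132 121 130 136 138]]
[251.5 251.5] jig [-49.  -36.4]
[[174 173 175 174 175 175 170 156 186 167 175]
 [173 173 174 173 174 164 151 172 183 171 175]
 [173 173 173 168 159 117 134 180 174 175 174]
 [175 175 175 148  82  70 154 185 162 174 176]
 [176 176 177 136  77  89 171 179 168 177 178]
 [165 164 165 157 113 133 181 167 174 176 176]
 [123 123 124 162 150 170 184 165 174 175 175]
 [143 143 143 127 127 180 173 161 173 175 174]
 [174 174 165 129 154 185 162 172 173 173 175]]
(-150, 0, 0.04) [274.8 228.9]
(-150, 16, 0.04) [280.4 230. ]
(-20, -30, 0.05) [250.6 260.4]
(-20, -110, 0.05) [221.4 254.4]
-96 [-118. -185.] 0.029 [ -60. -186.] 0.081
-65 [-124. -156.] 0.036 [ -66. -156.] 0.088
65 [-149.  -32.] 0.065 [-91. -32.] 0.117
96 [-155.   -2.] 0.072 [-96.  -2.] 0.124
```

The leg has over-rotated: centre about (-40,-75), +13.6°, with its near corner on the long fence. Push now nearer the +y end, to turn it back flush.

Run:
```python
from lean import *
for p in((-88,-74),(-88,-36),(-49,-36)): tipgo(*p,.026,25,42,flip=1)
```

```text
t 26.95 tip jig [-65.5 -74.6] 0.0294 F [-9.3 -4.7 -0.4] q [-23.  21. -25. -77. -24.  -6.]
shift [ 0.193  0.04  -0.117] turn [-0.003 -0.004 -0.005] IK [array([-2.577e+01,  2.014e+01, -2.714e+01, -8.062e+01, -2.582e+01,
       -7.000e-02]), np.float64(0.0)]
t 26.95 tip jig [-65.5 -74.6] 0.0294 F [-9.3 -4.7 -0.4] q [-23.  21. -25. -77. -24.  -6.]
shift [ 0.195  0.403 -0.005] turn [-0.003 -0.004 -0.005] IK [array([-21.58,  19.61, -27.99, -83.55, -22.97,  -0.25]), np.float64(0.0)]
t 26.95 tip jig [-65.5 -74.6] 0.0294 F [-9.3 -4.7 -0.4] q [-23.  21. -25. -77. -24.  -6.]
shift [-0.097  0.329  0.242] turn [-0.003 -0.004 -0.005] IK [array([-19.1 ,  21.64, -23.95, -79.9 , -21.57,  -6.13]), np.float64(0.0)]
```

```bash
python3 -m creep '[{"grip":1,"delta_pos":[0.19,0.04,-0.117],"rotation":[0,0,0]},{"grip":1,"delta_pos":[0.19,0.2,-0.06],"rotation":[0,0,0]},{"grip":1,"delta_pos":[0.19,0.4,-0.005],"rotation":[0,0,0]},{"grip":1,"delta_pos":[0.12,0.385,0.06],"rotation":[0,0,0]},{"grip":1,"delta_pos":[0.05,0.365,0.12],"rotation":[0,0,0]}]'
python3 -c "
from lean import *
tipgo(-49,-36,.026,25,42,flip=1)"
```

```text
clock: 27.45
tool_pos: [0.6065, -0.1079, 0.043]
orientation: [162.3, 41.7, 166.2]
force: [-2.3, 1.4, 0.7]
opening: 0.0007
gripper_force: 1.5
t 27.45 tip jig [-66.4 -33.8] 0.0273 F [-2.3  1.4  0.7] q [-19.  20. -26. -81. -22.  -5.]
shift [-0.121 -0.057  0.114] turn [-0.001 -0.002 -0.006] IK [array([-19.1 ,  21.64, -23.95, -79.9 , -21.57,  -6.13]), np.float64(0.0)]
```

```bash
python3 -m creep '[{"grip":1,"delta_pos":[-0.04,-0.02,0.04],"rotation":[0,0,0]},{"grip":1,"delta_pos":[-0.08,-0.04,0.07],"rotation":[0,0,0]},{"grip":1,"delta_pos":[-0.1,-0.05,0.095],"rotation":[0,0,0]}]'
python3 -m creep '[{"grip":1,"delta_pos":[-0.02,-0.005,0.015],"rotation":[0,0,0]},{"grip":1,"delta_pos":[-0.03,-0.008,0.025],"rotation":[0,0,0]}]'
python3 -c "
from lean import *
tipgo(-49,-36,.026,25,42,flip=1)"
```

```text
clock: 27.75
tool_pos: [0.6196, -0.1143, 0.0406]
orientation: [162.3, 41.6, 166.1]
force: [-5.6, 2.4, 2.5]
opening: 0.0003
gripper_force: 3.0
clock: 27.95
tool_pos: [0.6219, -0.1148, 0.0402]
orientation: [162.3, 41.5, 166.1]
force: [-17.8, 4.7, 13.4]
opening: 0.0001
gripper_force: 9.3
t 27.95 tip jig [-49.9 -37. ] 0.0245 F [-17.8   4.7  13.4] q [-19.  22. -24. -79. -21.  -7.]
shift [-0.016  0.011 -0.002] turn [-0.001 -0.004 -0.007] IK [array([-19.1 ,  21.64, -23.95, -79.9 , -21.57,  -6.13]), np.float64(0.0)]
```

```bash
cat > sc.py <<'E'
from lean import *
import sys
S=snap('scene',sys.argv[1]);g=cv2.cvtColor(S['color'],cv2.COLOR_RGB2GRAY)
sub=g[240:275,205:265];m=cv2.inRange(sub,0,100);k,l,st,ce=cv2.connectedComponentsWithStats(m)
for i in range(1,k):
    if 4<st[i,4]<40:
        w=np.clip(135.-sub,0,None)*cv2.dilate((l==i).astype(np.uint8),np.ones((3,3)));yy,xx=np.mgrid[240:275,205:265]
        c=(w*xx).sum()/w.sum(),(w*yy).sum()/w.sum();print(st[i,4],np.round(c,1),'jig',wj(onz(S,*c,.05)).round(1))
E
python3 sc.py s10.png
```

```text
30 [206.5 243.2] jig [ -46.5 -161.5]
36 [249.5 247.1] jig [-62.  -45.8]
20 [206.1 255.3] jig [  -7.1 -147.8]
```

Run:
```python
from lean import *
T=load('top0')
for p in((392,196),(402,197),(400,228),(413,222),(421,258)):print('brush',wj(onz(T,*p,.015)).round())
def ik(X,R):
    return min((IK(X,R,[-20,25,-25,j4,-30,j6]) for j4 in(-90,-50) for j6 in(-120,0,120)),key=lambda o:o[1])
for al in(60,70,80,90):
  for fl in(0,1):
    R,z=LR(al,42,'y');R=R*E('z',180*fl)
    print(al,fl,[[v.round(2).tolist() for v in ik(jw(-22,y,.026)-.022*z,R)] for y in(-165,-149)])
    if not fl:
        for s in(-1,1):
            X=jw(-22,-149,.026)+R.apply([0,s*.096,0])-z*.066
            a=X+R.apply([.039,0,0]);b=X-R.apply([.039,0,0]);print('  ',wj(a).round(),a[2].round(3),wj(b).round(),b[2].round(3))
```

```text
brush [  67. -268.]
brush [  71. -297.]
brush [ -20. -310.]
brush [   6. -344.]
brush [ -91. -387.]
60 0 [[[-34.62, 34.82, -1.97, -55.47, -59.9, -134.4], 0.0], [[-33.39, 34.33, -2.89, -56.09, -58.85, -134.63], 0.0]]
   [-135. -138.] 0.072 [-135. -196.] 0.02
   [  44. -184.] 0.124 [  44. -242.] 0.071
60 1 [[[-34.6, 34.82, -1.97, -55.44, -59.9, 45.58], 0.0], [[-33.37, 34.32, -2.88, -56.06, -58.85, 45.34], 0.0]]
70 0 [[[-32.54, 36.88, 2.75, -49.4, -65.68, -140.53], 0.0], [[-31.34, 36.38, 1.82, -49.93, -64.65, -140.88], 0.0]]
   [-131. -148.] 0.083 [-131. -206.] 0.031
   [  56. -178.] 0.117 [  56. -236.] 0.064
70 1 [[[-32.53, 36.88, 2.76, -49.38, -65.68, 39.45], 0.0], [[-31.33, 36.38, 1.83, -49.91, -64.65, 39.1], 0.0]]
80 0 [[[-30.82, 39.28, 7.48, -44.78, -71.75, -145.06], 0.0], [[-29.66, 38.77, 6.54, -45.26, -70.76, -145.48], 0.0]]
   [-125. -156.] 0.092 [-125. -214.] 0.04
   [  66. -171.] 0.109 [  66. -229.] 0.057
80 1 [[[-30.81, 39.28, 7.48, -44.76, -71.76, 34.92], 0.0], [[-29.65, 38.77, 6.55, -45.24, -70.77, 34.5], 0.0]]
90 0 [[[-29.27, 41.96, 12.3, -41.1, -78.06, -148.59], 0.0], [[-28.15, 41.45, 11.37, -41.56, -77.1, -149.05], 0.0]]
   [-118. -164.] 0.101 [-118. -222.] 0.049
   [  74. -164.] 0.101 [  74. -222.] 0.049
90 1 [[[-29.26, 41.96, 12.31, -41.08, -78.07, 31.39], 0.0], [[-28.14, 41.45, 11.38, -41.54, -77.11, 30.94], 0.0]]
```

Run:
```python
from lean import *
tipgo(-85,-40,.03,25,42,flip=1);tipgo(-110,-60,.10,25,42,flip=1)
```

```text
t 28.0 tip jig [-50.1 -37.1] 0.0245 F [-13.9   5.   11.3] q [-19.  22. -24. -79. -21.  -7.]
shift [ 0.226  0.05  -0.27 ] turn [-0.001 -0.004 -0.007] IK [array([-21.28,  19.27, -27.56, -81.91, -22.87,  -2.27]), np.float64(0.0)]
t 28.0 tip jig [-50.1 -37.1] 0.0245 F [-13.9   5.   11.3] q [-19.  22. -24. -79. -21.  -7.]
shift [-0.052  0.066 -0.987] turn [-0.001 -0.004 -0.007] IK [array([-15.53,   9.04, -29.74, -63.55, -21.19, -26.24]), np.float64(0.0)]
```

```bash
python3 -m creep '[{"grip":1,"delta_pos":[0.1,0.025,-0.13],"rotation":[0,0,0]},{"grip":1,"delta_pos":[0.22,0.05,-0.27],"rotation":[0,0,0]},{"grip":1,"delta_pos":[0.13,0.05,-0.6],"rotation":[0,0,0]},{"grip":1,"delta_pos":[-0.05,0.06,-0.98],"rotation":[0,0,0]},{"grip":1,"delta_pos":[-0.05,0.06,-0.98],"rotation":[0,0,0]}]' >/dev/null
python3 sc.py s11.png
python3 - <<'E'
from lean import *
tipgo(-110,-120,.17,90,42,'y',flip=1);tipgo(-30,-200,.15,90,42,'y',flip=1)
T=snap('top','t11.png');g=cv2.cvtColor(T['color'],cv2.COLOR_RGB2GRAY)
u,v=proj(T,jw(-20,-110,.05)).round().astype(int);print(u,v);print(g[v-8:v+9,u-6:u+7])
E
```

```text
21 [206.9 241.9] jig [ -51.2 -162.2]
14 [224.5 244.7] jig [ -53.6 -113.2]
14 [206.3 255.8] jig [  -5.9 -146.8]
7 [214.3 268.3] jig [  27.5 -112.4]
t 28.55 tip jig [-107.2  -61.2] 0.1036 F [-0.8  0.6 -0. ] q [-15.   9. -30. -63. -21. -28.]
shift [-0.539 -0.512 -0.601] turn [-0.502  0.111 -0.722] IK [array([-27.51,  25.51,   3.41, -40.81, -82.75,  25.18]), np.float64(0.0)]
t 28.55 tip jig [-107.2  -61.2] 0.1036 F [-0.8  0.6 -0. ] q [-15.   9. -30. -63. -21. -28.]
shift [-1.007 -1.474 -0.181] turn [-0.502  0.111 -0.722] IK [array([-31.72,  35.33,  17.43, -39.39, -88.5 ,  25.5 ]), np.float64(0.0)]
334 210
[[125 122 113 107 120 135 134 140 145 147 147 144 125]
 [100  99 104 111 124 131 133 142 143 146 146 142 124]
 [ 96  95 112 121 131 130 128 133 133 134 138 133 116]
 [ 98 101 121 137 137 130 128 130 127 122 119 116 104]
 [ 96 108 129 141 140 135 136 138 135 121 107 108 113]
 [ 98 117 133 140 138 133 139 142 137 120 106 118 133]
 [103 122 136 139 134 135 139 140 130 111 103 122 139]
 [112 128 138 139 133 134 138 132 110  91  94 120 138]
 [119 134 141 139 132 137 135 113  82  64  82 117 136]
 [120 137 140 136 131 135 128  97  60  43  74 114 138]
 [120 135 139 135 134 139 130  99  58  48  84 120 138]
 [111 126 134 132 133 140 136 113  78  75 104 129 139]
 [104 119 130 126 123 132 136 119  95  94 118 135 139]
 [110 122 131 116 110 119 123 114  98 103 121 134 139]
 [117 125 128 114 113 111 106 104 102 104 114 127 134]
 [123 129 124 117 117 113 111 113 113 108 109 121 131]
 [128 131 128 120 120 120 120 121 119 115 114 127 132]]
```

```bash
python3 -m creep '[{"grip":1,"delta_pos":[-0.1,-0.1,-0.3],"rotation":[-0.05,0.011,-0.072]},{"grip":1,"delta_pos":[-0.2,-0.2,-0.6],"rotation":[-0.1,0.022,-0.144]},{"grip":1,"delta_pos":[-0.35,-0.35,-0.6],"rotation":[-0.15,0.033,-0.217]},{"grip":1,"delta_pos":[-0.54,-0.51,-0.6],"rotation":[-0.2,0.044,-0.289]},{"grip":1,"delta_pos":[-0.54,-0.51,-0.6],"rotation":[-0.251,0.055,-0.361]}]' >/dev/null
cat > tp.py <<'E'
from lean import *
import sys
T=snap('top',sys.argv[1]);g=cv2.cvtColor(T['color'],cv2.COLOR_RGB2GRAY).astype(float)
for y in(-30,-110):
    c=proj(T,jw(-20,y,.05));u,v=c.round().astype(int);w=g[v-7:v+8,u-7:u+8]
    i,j=np.unravel_index(cv2.GaussianBlur(w,(3,3),0).argmin(),w.shape);a,b=v-7+i,u-7+j
    p=np.clip(100-g[a-2:a+3,b-2:b+3],0,None);yy,xx=np.mgrid[a-2:a+3,b-2:b+3];q=((p*xx).sum()/p.sum(),(p*yy).sum()/p.sum())
    print('hole',y,'pred',c.round(1),'min',w.min(),np.round(q,1),'jig',wj(onz(T,*q,.05)).round(1))
E
python3 tp.py t12.png
python3 -c "
from lean import *
tipgo(-30,-200,.15,90,42,'y',flip=1)"
```

```text
hole -30 pred [307.2 202.9] min 62.0 [308.2 204.2] jig [-22.9 -33.8]
hole -110 pred [334.4 209.6] min 45.0 [336.8 211.3] jig [ -23.2 -117.8]
t 29.15 tip jig [ -99.8 -123.3] 0.1654 F [ 3.7 -3.2  1.2] q [-32.  17. -10. -51. -62.   2.]
shift [ 0.104 -1.107 -0.073] turn [-0.244  0.055 -0.357] IK [array([-31.72,  35.33,  17.43, -39.39, -88.5 ,  25.5 ]), np.float64(0.0)]
```

```bash
python3 -m creep '[{"grip":1,"delta_pos":[0,-0.2,0],"rotation":[-0.05,0.011,-0.072]},{"grip":1,"delta_pos":[0,-0.45,0],"rotation":[-0.1,0.022,-0.144]},{"grip":1,"delta_pos":[0.05,-0.7,0],"rotation":[-0.15,0.033,-0.217]},{"grip":1,"delta_pos":[0.1,-1,-0.05],"rotation":[-0.2,0.044,-0.289]},{"grip":1,"delta_pos":[0.1,-1,-0.07],"rotation":[-0.245,0.055,-0.357]}]' >/dev/null
python3 -c "
from lean import *
tipgo(-22,-200,.06,90,42,'y',flip=1);tipgo(-22,-172,.026,90,42,'y',flip=1);tipgo(-22,-152,.026,90,42,'y',flip=1)"
```

```text
t 29.65 tip jig [ -40.  -193.7] 0.1479 F [ 0.3 -0.1 -0.3] q [-32.  35.  16. -40. -88.  26.]
shift [ 0.635 -0.186  0.609] turn [-0.001  0.003 -0.007] IK [array([-31.6 ,  40.98,  15.29, -39.82, -82.42,  30.39]), np.float64(0.0)]
t 29.65 tip jig [ -40.  -193.7] 0.1479 F [ 0.3 -0.1 -0.3] q [-32.  35.  16. -40. -88.  26.]
shift [ 0.656 -0.186  1.049] turn [-0.001  0.003 -0.007] IK [array([-29.74,  42.19,  12.74, -40.88, -78.49,  31.59]), np.float64(0.0)]
t 29.65 tip jig [ -40.  -193.7] 0.1479 F [ 0.3 -0.1 -0.3] q [-32.  35.  16. -40. -88.  26.]
shift [ 0.508 -0.184  1.183] turn [-0.001  0.003 -0.007] IK [array([-28.35,  41.55,  11.55, -41.45, -77.29,  31.03]), np.float64(0.0)]
```

```bash
python3 -m creep '[{"grip":1,"delta_pos":[0.3,-0.1,0.3],"rotation":[0,0,0]},{"grip":1,"delta_pos":[0.63,-0.18,0.6],"rotation":[0,0,0]},{"grip":1,"delta_pos":[0.64,-0.18,0.8],"rotation":[0,0,-0.007]},{"grip":1,"delta_pos":[0.65,-0.18,0.98],"rotation":[0,0.003,-0.007]},{"grip":1,"delta_pos":[0.65,-0.18,0.98],"rotation":[0,0.003,-0.007]}]'
python3 -c "
from lean import *
tipgo(-22,-160,.026,90,42,'y',flip=1);tipgo(-22,-149,.026,90,42,'y',flip=1)"
```

```text
clock: 30.15
tool_pos: [0.6271, -0.2628, 0.048]
orientation: [179.9, 42.1, -103.5]
force: [-0.1, 0.1, 0.0]
opening: 0.0004
gripper_force: 0.0
t 30.15 tip jig [ -24.9 -171.7] 0.0316 F [-0.1  0.1  0. ] q [-30.  42.  12. -41. -79.  31.]
shift [-0.049 -0.029  0.12 ] turn [-0.     0.001 -0.002] IK [array([-28.91,  41.8 ,  12.02, -41.22, -77.77,  31.25]), np.float64(0.0)]
t 30.15 tip jig [ -24.9 -171.7] 0.0316 F [-0.1  0.1  0. ] q [-30.  42.  12. -41. -79.  31.]
shift [-0.131 -0.029  0.194] turn [-0.     0.001 -0.002] IK [array([-28.14,  41.45,  11.38, -41.54, -77.11,  30.94]), np.float64(0.0)]
```

```bash
python3 -m creep '[{"grip":1,"delta_pos":[-0.02,-0.03,0.07],"rotation":[0,0,0]},{"grip":1,"delta_pos":[-0.05,-0.03,0.12],"rotation":[0,0,0]},{"grip":1,"delta_pos":[-0.07,-0.03,0.14],"rotation":[0,0,0]},{"grip":1,"delta_pos":[-0.09,-0.03,0.155],"rotation":[0,0,0]}]'
python3 -m creep '[{"grip":1,"delta_pos":[-0.015,0,0.014],"rotation":[0,0,0]},{"grip":1,"delta_pos":[-0.03,0,0.027],"rotation":[0,0,0]},{"grip":1,"delta_pos":[-0.04,0,0.036],"rotation":[0,0,0]}]'
python3 -c "
from lean import *
tipgo(-22,-148,.026,90,42,'y',flip=1)"
```

```text
clock: 30.55
tool_pos: [0.6354, -0.2493, 0.0476]
orientation: [-179.6, 41.8, -103.1]
force: [0.2, 0.4, 0.5]
opening: 0.0004
gripper_force: 0.0
clock: 30.85
tool_pos: [0.6364, -0.2449, 0.0474]
orientation: [-179.6, 41.8, -103.2]
force: [-0.8, -5.8, 2.3]
opening: 0.0005
gripper_force: 2.6
t 30.85 tip jig [ -19.9 -152.2] 0.031 F [-0.8 -5.8  2.3] q [-28.  41.  12. -41. -77.  31.]
shift [0.003 0.02  0.065] turn [-0.004 -0.003  0.   ] IK [array([-28.07,  41.42,  11.32, -41.57, -77.05,  30.91]), np.float64(0.0)]
```

```bash
python3 -m creep '[{"grip":1,"delta_pos":[-0.01,0,0.009],"rotation":[0,0,0]},{"grip":1,"delta_pos":[-0.02,0,0.018],"rotation":[0,0,0]}]'
python3 -m creep '[{"grip":1,"delta_pos":[-0.01,0,0.009],"rotation":[0,0,0]},{"grip":1,"delta_pos":[-0.02,0,0.018],"rotation":[0,0,0]}]'
python3 -c "
from lean import *
tipgo(-22,-148,.026,90,42,'y',flip=1)"
```

```text
clock: 31.05
tool_pos: [0.637, -0.2423, 0.0473]
orientation: [-179.7, 41.8, -103.2]
force: [-2.0, -5.5, 3.5]
opening: 0.0002
gripper_force: 2.9
clock: 31.25
tool_pos: [0.6377, -0.2397, 0.0473]
orientation: [-179.7, 41.8, -103.2]
force: [-2.7, -8.2, 2.9]
opening: 0.0002
gripper_force: 4.3
t 31.25 tip jig [ -19.8 -146.9] 0.0309 F [-2.7 -8.2  2.9] q [-28.  41.  11. -42. -77.  31.]
shift [0.042 0.021 0.029] turn [-0.004 -0.003  0.   ] IK [array([-28.07,  41.42,  11.32, -41.57, -77.05,  30.91]), np.float64(0.0)]
```

```bash
python3 -m creep '[{"grip":1,"delta_pos":[-0.01,0,0.009],"rotation":[0,0,0]},{"grip":1,"delta_pos":[-0.01,0,0.009],"rotation":[0,0,0]}]'
python3 -m creep '[{"grip":1,"delta_pos":[-0.01,0,0.009],"rotation":[0,0,0]},{"grip":1,"delta_pos":[-0.01,0,0.009],"rotation":[0,0,0]}]'
python3 -c "
from lean import *
tipgo(-22,-175,.031,90,42,'y',flip=1)"; python3 tp.py t13.png
```

```text
clock: 31.45
tool_pos: [0.6377, -0.2395, 0.0474]
orientation: [-179.6, 41.7, -103.1]
force: [-2.9, -8.6, 4.0]
opening: 0.0003
gripper_force: 4.8
clock: 31.65
tool_pos: [0.6378, -0.2393, 0.0474]
orientation: [-179.6, 41.6, -103.1]
force: [-4.4, -12.7, 5.0]
opening: 0.0001
gripper_force: 6.5
t 31.65 tip jig [ -19.8 -146.5] 0.031 F [ -4.4 -12.7   5. ] q [-28.  41.  11. -41. -77.  30.]
shift [ 0.214  0.02  -0.189] turn [-0.004 -0.004  0.001] IK [array([-29.94,  41.96,  13.01, -40.75, -78.99,  31.38]), np.float64(0.0)]
hole -30 pred [307.2 202.9] min 49.0 [306.7 204.2] jig [-23.7 -29.7]
hole -110 pred [334.4 209.6] min 57.0 [334.  210.8] jig [ -23.8 -109.8]
```

End is on the fence (force climbs with no motion; holes at y -29.7/-109.8). One firmer press, then back off and go back for a final press towards the long fence at its middle.

```bash
python3 -m creep '[{"grip":1,"delta_pos":[-0.01,0,0.009],"rotation":[0,0,0]},{"grip":1,"delta_pos":[-0.015,0,0.013],"rotation":[0,0,0]},{"grip":1,"delta_pos":[-0.015,0,0.013],"rotation":[0,0,0]}]'
python3 -m creep '[{"grip":1,"delta_pos":[0.12,0.02,-0.1],"rotation":[0,0,0]},{"grip":1,"delta_pos":[0.22,0.02,-0.25],"rotation":[0,0,0]},{"grip":1,"delta_pos":[0,0.02,-0.6],"rotation":[0,0,0]},{"grip":1,"delta_pos":[-0.3,0.02,-1],"rotation":[0,0,0]},{"grip":1,"delta_pos":[-0.3,0.02,-1],"rotation":[0,0,0]}]' >/dev/null
python3 -c "
from lean import *
tipgo(-115,-100,.15,25,42,flip=1)"; python3 tp.py t14.png
```

```text
clock: 32.0
tool_pos: [0.6379, -0.2391, 0.0474]
orientation: [-179.6, 41.5, -103.2]
force: [-5.6, -17.5, 4.9]
opening: 0.0005
gripper_force: 9.2
t 32.5 tip jig [ -19.5 -188.4] 0.1325 F [ 0.  -1.6  0.4] q [-31.  36.  17. -40. -86.  26.]
shift [-0.839  1.093  0.502] turn [ 0.49  -0.107  0.723] IK [array([-17.05,   4.02, -28.95, -52.68, -25.32, -37.1 ]), np.float64(0.0)]
hole -30 pred [307.2 202.9] min 45.0 [306.8 204.1] jig [-23.6 -29.7]
hole -110 pred [334.4 209.6] min 53.0 [334.1 210.9] jig [ -23.8 -110. ]
```

```bash
python3 -m creep '[{"grip":1,"delta_pos":[-0.25,0.15,-0.2],"rotation":[0.05,-0.011,0.072]},{"grip":1,"delta_pos":[-0.4,0.35,-0.2],"rotation":[0.1,-0.022,0.144]},{"grip":1,"delta_pos":[-0.55,0.55,-0.1],"rotation":[0.15,-0.033,0.217]},{"grip":1,"delta_pos":[-0.7,0.8,0],"rotation":[0.2,-0.044,0.289]},{"grip":1,"delta_pos":[-0.84,1,0.1],"rotation":[0.245,-0.053,0.361]}]' >/dev/null
python3 -c "
from lean import *
tipgo(-115,-80,.15,25,42,flip=1)"
```

```text
t 33.05 tip jig [-116.  -117.4] 0.1733 F [0.2 0.7 0.4] q [-31.  14. -12. -51. -61.   1.]
shift [-0.034  0.286  0.408] turn [ 0.247 -0.058  0.354] IK [array([-13.06,   3.37, -30.16, -51.21, -22.35, -41.09]), np.float64(0.0)]
```

```bash
python3 -m creep '[{"grip":1,"delta_pos":[0,0.05,0.1],"rotation":[0.05,-0.011,0.072]},{"grip":1,"delta_pos":[0,0.1,0.2],"rotation":[0.1,-0.022,0.144]},{"grip":1,"delta_pos":[-0.02,0.15,0.3],"rotation":[0.15,-0.033,0.217]},{"grip":1,"delta_pos":[-0.03,0.2,0.4],"rotation":[0.2,-0.044,0.289]},{"grip":1,"delta_pos":[-0.03,0.28,0.4],"rotation":[0.247,-0.058,0.354]}]' >/dev/null
python3 -m creep '[{"grip":1,"delta_pos":[0,0,0],"rotation":[0,0,0]},{"grip":1,"delta_pos":[0,0,0],"rotation":[0,0,0]}]' >/dev/null
python3 -c "
from lean import *
tipgo(-115,-70,.08,25,42,flip=1);tipgo(-85,-70,.027,25,42,flip=1)"
```

```text
t 33.75 tip jig [-114.   -79.8] 0.1508 F [0.8 0.4 1. ] q [-13.   4. -30. -52. -23. -40.]
shift [ 0.482 -0.058  0.525] turn [ 0.004 -0.     0.006] IK [array([-20.09,  11.39, -29.71, -69.21, -23.47, -16.96]), np.float64(0.0)]
t 33.75 tip jig [-114.   -79.8] 0.1508 F [0.8 0.4 1. ] q [-13.   4. -30. -52. -23. -40.]
shift [ 0.615 -0.237  1.092] turn [ 0.004 -0.     0.006] IK [array([-25.02,  20.09, -26.93, -80.48, -25.36,  -0.84]), np.float64(0.0)]
```

```bash
python3 -m creep '[{"grip":1,"delta_pos":[0.24,-0.03,0.26],"rotation":[0,0,0]},{"grip":1,"delta_pos":[0.48,-0.06,0.52],"rotation":[0.004,0,0.006]},{"grip":1,"delta_pos":[0.56,-0.15,0.8],"rotation":[0.004,0,0.006]},{"grip":1,"delta_pos":[0.62,-0.22,1],"rotation":[0.004,0,0.006]},{"grip":1,"delta_pos":[0.62,-0.22,1],"rotation":[0.004,0,0.006]}]' >/dev/null
python3 -c "
from lean import *
tipgo(-60,-70,.027,25,42,flip=1);tipgo(-50,-70,.027,25,42,flip=1)"
```

```text
t 34.25 tip jig [-90.5 -74.8] 0.0298 F [-1.1 -0.4  0.2] q [-25.  19. -27. -80. -25.  -2.]
shift [-0.208 -0.019  0.228] turn [-0.002 -0.002 -0.004] IK [array([-23.41,  21.37, -24.4 , -78.57, -24.5 ,  -4.23]), np.float64(0.0)]
t 34.25 tip jig [-90.5 -74.8] 0.0298 F [-1.1 -0.4  0.2] q [-25.  19. -27. -80. -25.  -2.]
shift [-0.282 -0.039  0.292] turn [-0.002 -0.002 -0.004] IK [array([-22.8 ,  21.89, -23.39, -77.75, -24.18,  -5.61]), np.float64(0.0)]
```

```bash
python3 -m creep '[{"grip":1,"delta_pos":[-0.1,-0.01,0.12],"rotation":[0,0,0]},{"grip":1,"delta_pos":[-0.2,-0.02,0.22],"rotation":[0,0,0]},{"grip":1,"delta_pos":[-0.25,-0.03,0.265],"rotation":[0,0,0]},{"grip":1,"delta_pos":[-0.28,-0.035,0.29],"rotation":[0,0,0]}]'
python3 -c "
from lean import *
tipgo(-45,-70,.027,25,42,flip=1)"
```

```text
clock: 34.65
tool_pos: [0.6142, -0.144, 0.0473]
orientation: [162.8, 42.0, 166.7]
force: [-15.0, -0.3, 10.3]
opening: 0.0005
gripper_force: 7.2
t 34.65 tip jig [-50.6 -67.2] 0.0317 F [-15.   -0.3  10.3] q [-22.  21. -24. -77. -24.  -7.]
shift [-0.01  -0.049  0.061] turn [-0.002  0.001 -0.001] IK [array([-22.5 ,  22.16, -22.89, -77.33, -24.03,  -6.3 ]), np.float64(0.0)]
```

```bash
python3 -m creep '[{"grip":1,"delta_pos":[-0.008,-0.002,0.006],"rotation":[0,0,0]},{"grip":1,"delta_pos":[-0.016,-0.004,0.012],"rotation":[0,0,0]},{"grip":1,"delta_pos":[-0.016,-0.004,0.012],"rotation":[0,0,0]}]'
python3 tp.py t15.png
python3 -c "
from lean import *
tipgo(-80,-70,.03,25,42,flip=1)
T=load('t15')
# fence tops (z=.04) seen in the top view: profile along jig x at y=-125..-150 to place the long fence edge, and leg edge
g=cv2.cvtColor(T['color'],cv2.COLOR_RGB2GRAY)
for y,z in((-150,.04),(-100,.05),(-48,.05)):
    print(y,[int(g[tuple(proj(T,jw(x,y,z)).round().astype(int)[::-1])]) for x in range(-52,24,3)])
"
```

```text
clock: 34.95
tool_pos: [0.6142, -0.1439, 0.0471]
orientation: [162.7, 41.9, 166.7]
force: [-10.2, -0.4, 7.3]
opening: 0.0005
gripper_force: 5.1
hole -30 pred [307.2 202.9] min 43.0 [306.8 204.1] jig [-23.5 -29.6]
hole -110 pred [334.4 209.6] min 51.0 [334.2 210.9] jig [ -23.7 -110.2]
t 35.0 tip jig [-50.7 -67.1] 0.0315 F [-9.7 -0.3  6.3] q [-22.  21. -24. -77. -24.  -7.]
shift [ 0.228  0.026 -0.185] turn [-0.001 -0.    -0.001] IK [array([-24.35,  19.95, -26.41, -79.41, -25.02,  -2.56]), np.float64(0.0)]
-150 [68, 67, 62, 59, 57, 59, 58, 55, 55, 58, 56, 53, 54, 57, 64, 84, 115, 130, 138, 142, 122, 101, 70, 53, 52, 52]
-100 [71, 117, 130, 127, 126, 132, 135, 139, 142, 135, 138, 139, 142, 144, 141, 132, 128, 122, 132, 127, 121, 118, 127, 124, 122, 118]
-48 [112, 126, 124, 120, 111, 107, 119, 131, 141, 142, 134, 135, 140, 140, 138, 130, 132, 141, 143, 137, 126, 102, 86, 89, 92, 86]
```

Leg stays put under 10–15 N. Its holes are 0.1° from parallel, and the fence top seen in the same view agrees with contact. Retreat and take a final check.

```bash
python3 -m creep '[{"grip":1,"delta_pos":[0.08,0.01,-0.06],"rotation":[0,0,0]},{"grip":1,"delta_pos":[0.23,0.02,-0.19],"rotation":[0,0,0]},{"grip":1,"delta_pos":[0.2,0.03,-0.5],"rotation":[0,0,0]},{"grip":1,"delta_pos":[0,0.05,-0.9],"rotation":[0,0,0]},{"grip":1,"delta_pos":[0,0.05,-1],"rotation":[0,0,0]}]' >/dev/null
python3 -m creep '[{"grip":1,"delta_pos":[-0.2,0,-0.3],"rotation":[0,0,0]},{"grip":1,"delta_pos":[-0.3,0,-0.5],"rotation":[0,0,0]},{"grip":1,"delta_pos":[-0.3,0,-0.5],"rotation":[0,0,0]},{"grip":1,"delta_pos":[-0.3,0,-0.5],"rotation":[0,0,0]}]'
python3 tp.py t16.png
python3 - <<'E'
from lean import *
T=load('t16');g=cv2.cvtColor(T['color'],cv2.COLOR_RGB2GRAY).astype(np.float32)
def pr(pts): 
    c=np.array([proj(T,jw(*p)) for p in pts],np.float32);return cv2.remap(g,c[:,0][None],c[:,1][None],cv2.INTER_LINEAR)[0].round().astype(int).tolist()
print('leg -x edge:')
for y in(-20,-70,-120,-135):print(y,pr([(x,y,.05) for x in range(-60,-30,2)]))
print('leg -y end x=-25',pr([(-25,y,.05) for y in range(-156,-128,2)]))
print('y-fence',pr([(-120,y,.04) for y in range(-12,28,2)]),'x-fence',pr([(x,-150,.04) for x in range(-16,24,2)]))
E
```

```text
clock: 35.9
tool_pos: [0.5338, -0.1655, 0.1754]
orientation: [162.7, 42.1, 166.6]
force: [0.1, 0.4, -0.1]
opening: 0.0005
gripper_force: 0.0
hole -30 pred [307.2 202.9] min 43.0 [306.7 204.1] jig [-23.5 -29.6]
hole -110 pred [334.4 209.6] min 49.0 [334.2 210.8] jig [ -23.6 -110.2]
leg -x edge:
-20 [71, 69, 69, 78, 92, 115, 125, 129, 127, 131, 136, 140, 141, 140, 138]
-70 [81, 81, 82, 87, 100, 117, 129, 134, 132, 129, 125, 125, 127, 132, 135]
-120 [81, 80, 83, 89, 103, 116, 125, 122, 120, 117, 112, 106, 102, 103, 103]
-135 [80, 80, 82, 89, 104, 119, 125, 117, 105, 93, 90, 89, 92, 93, 94]
leg -y end x=-25 [85, 64, 56, 54, 55, 55, 55, 55, 62, 73, 86, 105, 122, 134]
y-fence [55, 56, 55, 55, 55, 64, 81, 105, 127, 140, 145, 146, 146, 143, 136, 121, 104, 88, 84, 83] x-fence [54, 55, 57, 61, 72, 87, 109, 121, 128, 129, 130, 129, 124, 111, 94, 73, 60, 52, 52, 52]
```

```bash
python3 -c "
from h import *
S=snap('scene','s17.png');a=load('s9')['color'][150:225,405:470].astype(int);b=S['color'][150:225,405:470].astype(int)
print('basket region mean diff',np.abs(a-b).mean())
print(ctrl.close_job())"
```

```text
basket region mean diff 2.2034871794871793
the job is handed in; nothing more can be done
None
```

I handed the job in at about 36 s: the basket hangs by its bail on the hook, and the leg is pressed flush into both fences. Contact forces and camera checks agree with this, to about 2 mm on the images, but no verdict came back.

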